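Find top dead centre of an eccentric, balance it and set its timing wheel

TASK

Using the black crank knob, first turn the eccentric disc on its centres clockwise through its whole travel to the far stop, watching the sprung plunger on its rim swing, then turn it back and leave it let go at top dead centre, where the plunger is pushed in as far as it ever goes. After that, lay every steel counterweight bar from the mat flat on top of the disc, wholly on its half away from the plunger, and leave the disc at top dead centre. Also push the toothed timing wheel round by its edge until the gap of its missing tooth is centred on the pointer; keep off the gauge with its plunger, and do not disturb the oil bottle, the spanner or the instrument case.

Things in the scene. Friction and masses are not known exactly. Their poses are not given: they have to be found in the camera images.
- fixture: grey bench-centres fixture, fixed, with a vertical axis. Origin on the axis at table height, z up; x points from the axis to the plunger. A post (36 x 30 mm, 86 mm high) stands 150 mm out, at -70 deg from x; from it an overarm 22 mm wide, at heights 72 to 84 mm, reaches to the upper centre on the axis (nut to 89 mm).
- axis (a point): point on the axis at the height of the disc's flat top, 45 mm. The steel eccentric disc, 220 mm in diameter, heights 14 to 45 mm, is mounted 8 mm off-centre: its rim is 102 to 118 mm from this axis. Only the dog and a hub of 20 mm radius, 55 mm high, stand on it. It turns against 0.15 N m friction and stays where left.
- dog: drive dog: steel arm 20 mm wide on the disc, top at 53 mm, clamped to it at an angle that varies between starts. Origin on the axis at table height, x towards the knob, z up. Dog and disc turn between stops: knob from 220 deg (counter-clockwise from fixture +x) clockwise via 90 to -30 deg. Starts at 215 to 175; top dead centre is somewhere in 70 to 15.
- knob (a point): point on the centre line of the black upright crank knob, 110 mm above the table. The knob is a cylinder 22 mm in diameter, its top 130 mm above the table, its centre line 85 mm from the axis; it is fixed to the dog.
- plunger (a joint): travel (m) of the sprung plunger, a level rod with a 12 mm ball tip at 25 mm height, into the gauge: about 0 at the disc's low point, about 0.016 at its high point (top dead centre); it goes as 0.008 x (1 + cos of the angle from top dead centre). Spring 1 to 2.5 N. A black flag on the gauge moves with it, away from the disc.
- gauge: fixed aluminium gauge block (50 x 50 mm, top at 56 mm, flag up to 75 mm) that guides the plunger; its centre is 168 mm from the axis along the fixture's x. Not to be touched. Origin and axes are those of the fixture.
- stand: fixed grey stand of the timing wheel, 110 x 110 mm and 16 mm high. Origin under the wheel's vertical axis at table height; its x axis points to the pointer, whose holder is a block 40 mm high, 100 to 116 mm from the axis.
- pointer (a point): tip of the fixed pointer, 83 mm from the wheel's axis, 34 mm high.
- wheel (a joint): angle (rad) of the steel timing wheel about the stand's axis, counter-clockwise from above; 0 = gap centred on the pointer. Turns against 0.12 N m friction, stays where left; stops at +-3.1. Heights 20 to 42 mm (nut to 54). Body radius 50 mm; 7 teeth, 20 mm wide, reach 72 mm radius at 45 deg pitch, the eighth is missing.
- gap (a point): centre of the gap of the missing tooth, 62 mm from the wheel's axis, 31 mm high, turns with the wheel. The flanks of the neighbouring teeth are about 68 mm apart there.
- weight_a_mid (a point): steel counterweight bar, 64 mm long (its x axis), 28 mm wide (y), 22 mm thick (z), 0.2 to 0.45 kg, two dark drilled spots on one face; all bars are alike and some may be absent. This point is its centre, 11 mm above the face it lies on. It starts lying flat on the blue-grey mat.
- weight_b_mid (a point): steel counterweight bar, 64 mm long (its x axis), 28 mm wide (y), 22 mm thick (z), 0.2 to 0.45 kg, two dark drilled spots on one face; all bars are alike and some may be absent. This point is its centre, 11 mm above the face it lies on. It starts lying flat on the blue-grey mat.
- weight_c_mid (a point): steel counterweight bar, 64 mm long (its x axis), 28 mm wide (y), 22 mm thick (z), 0.2 to 0.45 kg, two dark drilled spots on one face; all bars are alike and some may be absent. This point is its centre, 11 mm above the face it lies on. It starts lying flat on the blue-grey mat.
- weight_a: the same bar; origin under its centre, on the face it lies on.
- weight_b: the same bar; origin under its centre, on the face it lies on.
- weight_c: the same bar; origin under its centre, on the face it lies on.
- oiler: grey oil bottle, 52 mm in diameter, 120 mm high, bystander; origin under its centre.
- spanner: steel spanner 170 mm long, bystander, lying flat.
- case: black instrument case 80 x 150 x 30 mm, bystander; origin under its centre.
Mind the look-alikes: they are no part of the job. Leave any orange or red look-alike of the weight_b alone.

How it is judged:
By the outcome, as a careful person would: the job done as asked, in the order asked, and still so for the second after the job is handed in, with the robot touching nothing.
Of weight_a, weight_b, weight_c only 2 to 3 are there at a start; the rules pass over those that are not, and their reading is None.
At some moment in a run one of weight_a, weight_b, weight_c may be knocked a few centimetres aside while the robot is not near it.
Once in a run the grip may slacken for a moment while it holds something.
It also fails if it takes over 200 s, if anything falls off the work surface, if the arm or the gripper's body presses on something with over 40 N, if the wrist force passes 120 N, or if a joint passes its speed limit or range.

ROBOT

A 6-joint arm with a two-finger parallel gripper is mounted at the origin on the work surface. World frame = base frame: x ahead of the robot, y to its left, z up, the work surface at z = 0. Lengths are in m, angles in degrees, forces in N, time in s.
With the tool pointing down it reaches from about 0.3 to 0.75 m from the base axis. Payload 8.5 kg.
Tool frame: the origin (TCP) lies midway between the tips of the shut fingers; the grasp point (between the pads) lies 19 mm behind it (env.grip_depth is the distance from the TCP to the grasp point, in m); x points along the fingers, y is the direction in which the jaws open and shut, and the axes are right-handed (so a half turn about x gives the same grasp; the last joint's range is limited). The gripper opens to 85 mm and grips with 20 to 120 N. Pads are 22 mm wide; open, the fingers measure 114 mm over their backs; the gripper's body (76 mm by 85 mm) begins 54 mm behind the grasp point. The pads swing forward as they close: fully open they stand 13 mm farther back than shut.
Start: joints at [-78.799, 21.807, 74.336, -0, 83.858, -12.336], TCP at [0.22, -0.504, 0.231] pointing down, gripper open.
Joint ranges: [-178.18, 178.18], [-50.72, 133.34], [12.68, 142.11], [-81.47, 261.47], [9.98, 163.14], [-165.26, 165.26]. Speed limits (degrees/s): [136.94, 136.94, 180, 180, 180, 180].

INTERFACE

Orientations are given as a 3x3 rotation matrix whose columns are the frame's x, y, z axes.
In Python, from rig import env gives the robot as it stands.
- The arm moves only by the tool play_rows, never from a script. Its arguments are lists of equal length, an entry for each row: "travel": the shift along the world's x, y, z in cm, a list of three; "rotation": the turn, a rotation vector about the world's x, y, z in rad, a list of three; "claw": the finger opening in cm, from 0 to 8.54. A call has 1 to 12 rows; each row shifts and turns the pose as measured when the row begins; what a row does not reach is not made up. A row lasts 1/12 s, in which the tool goes at most 41.7 mm and 7.16 degrees, less where a joint would pass 70% of its speed; a pose out of reach is approached as far as the arm can. A call is refused whole if a number of a shift passes 4.17 or a number of a turn 0.125, either way. A call with a gripper value outside its range is refused whole. The fingers move at their own pace and stop on an object; "squeeze" is the grip in N (left out, the last holds). Time passes only in rows, so rows that do not move let the fingers close. It gives the time, the measured TCP pose, the force and the opening at its end, in the units of the state.
- env.observe(): the state, without advancing time (a new reading comes with each control period).
- env.get_image(name): name is "scene" or "top" or "wrist"; returns the picture (384x512x3 uint8, red, green, blue); there is no depth.
- env.camera_info(name): a dict with "vertical_fov" (degrees; the focal length in pixels is half the picture's height over the tangent of half this angle, whatever the lens; pixels are square), "cx", "cy" (the principal point, pixels), "D" ([k1, k2, p1, p2, k3] as OpenCV has them; the pictures are not rectified), "eye" and "rotation" of the camera in the world. Camera axes: x right, y down, z forward; pixel columns grow to the right and rows downward; lengths in m; the calibration is good to about 2 mm. A picture is of the moment at which its call begins: read the wrist's pose just before it. camera_info takes no time and is no camera call; for the wrist camera it gives the pose at the moment of the call.
- env.close_job(): hands the job in, once; it reports no verdict.
The state is a dict: "time_s": time; "q": joint angles; "qvel": joint speeds; "joint_efforts": joint torques, N m; "position": TCP position; "tool_rot": TCP orientation; "ft_force": force on the tool from outside, world axes, zero at the start; "wrist_torque": the same for the moment, N m; "grip_width": finger opening in m.
Only numpy, scipy, OpenCV 4.12 (cv2) and the standard library are available. Lean on these libraries where they do the work, as an engineer would, in place of code of your own. Each camera call takes 0.05 s, during which the arm holds its last target.

## Working session

There is one attempt and no reset: what is moved stays moved. The work goes in short steps, Python scripts to look and compute and a tool call to move; the robot and the scene stay as the last step left them, time stands still between calls to the robot, and variables do not carry over. Pictures are saved under pics/ and viewed, and the job is handed in when it is done.

Besides the shell and the picture viewer there is one more tool, called after "Call:" as a command line: name --argument value ..., lists and objects as JSON in quotes. play_rows: Moves the arm, as the interface text tells. Its arguments: {"type":"object","properties":{"travel":{"type":"array","items":{"type":"array","items":{"type":"number"}}},"rotation":{"type":"array","items":{"type":"array","items":{"type":"number"}}},"claw":{"type":"array","items":{"type":"number"}},"squeeze":{"type":"number"}},"required":["travel","rotation","claw"]}

```bash
ls; mkdir -p pics; python3 - <<'E'
from rig import env
import cv2
s=env.observe(); print(s)
for n in ["scene","top","wrist"]:
    print(n,env.camera_info(n))
    im=env.get_image(n); cv2.imwrite(f"pics/{n}0.png",im[:,:,::-1])
print(env.grip_depth)
E
```

```text
pics
{'time_s': 0.0, 'q': array([-7.88000958e+01,  2.18411140e+01,  7.43861173e+01,  2.45898053e-03,
        8.38568415e+01, -1.23355340e+01]), 'qvel': array([0.07959697, 0.03228044, 0.04924912, 0.03310101, 0.08857037,
       0.06847097]), 'joint_efforts': array([ 1.34141577e-03, -4.48454010e+01, -2.31279588e+01, -1.41517889e-04,
        4.63655277e-03, -1.54852711e-05]), 'position': array([ 0.21957584, -0.50394776,  0.23070259]), 'tool_rot': array([[-2.43148409e-04,  3.99311793e-01, -9.16815157e-01],
       [ 1.44768933e-03, -9.16814083e-01, -3.99311709e-01],
       [-9.99998923e-01, -1.42435553e-03, -3.55157539e-04]]), 'ft_force': array([-0.30548843,  0.67025983,  0.36677347]), 'wrist_torque': array([-0.00736054,  0.00078256, -0.0134002 ]), 'grip_width': 0.08506915688858625}
scene {'vertical_fov': 50.68449871607013, 'cx': 255.2184365726864, 'cy': 187.7089813600926, 'D': array([-0.06755314,  0.        ,  0.        ,  0.        ,  0.        ]), 'eye': array([1.39568411, 0.18070028, 0.93778004]), 'rotation': array([[-0.18596169,  0.68115707, -0.70812661],
       [ 0.98250503,  0.12149898, -0.14114483],
       [-0.01010514, -0.72198549, -0.6918344 ]])}
top {'vertical_fov': 45.9128475989383, 'cx': 251.3628529564897, 'cy': 190.40917599418339, 'D': array([-0.18490754,  0.        ,  0.        ,  0.        ,  0.        ]), 'eye': array([0.22843357, 0.00185712, 1.65566463]), 'rotation': array([[-0.06220335, -0.97598803,  0.2087537 ],
       [-0.99805627,  0.06162307, -0.00928874],
       [-0.00379835, -0.20892573, -0.97792413]])}
wrist {'vertical_fov': 68.11581004613532, 'cx': 254.47987788748216, 'cy': 187.96206742874816, 'D': array([0.01624457, 0.        , 0.        , 0.        , 0.        ]), 'eye': array([ 0.28563754, -0.47570248,  0.373509  ]), 'rotation': array([[ 0.39903776, -0.87854384, -0.26254445],
       [-0.91693255, -0.38291928, -0.11228325],
       [-0.00188758,  0.28554081, -0.95836469]])}
0.0187
```

View pics/scene0.png

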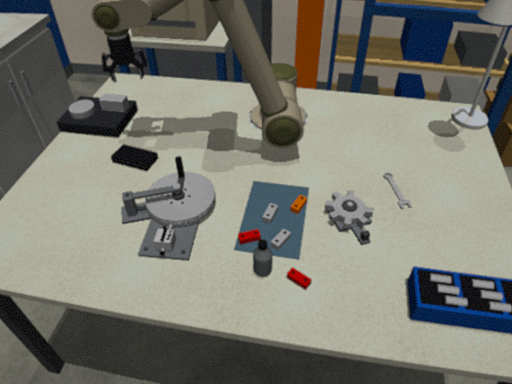

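View pics/top0.png

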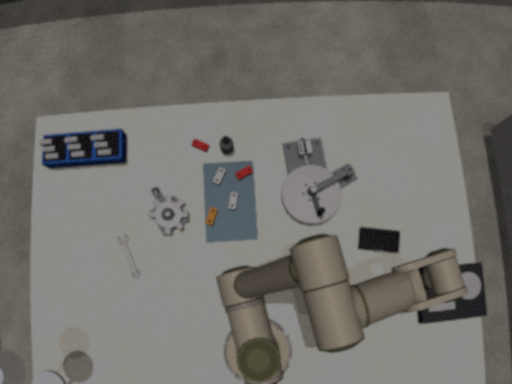

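View pics/wrist0.png

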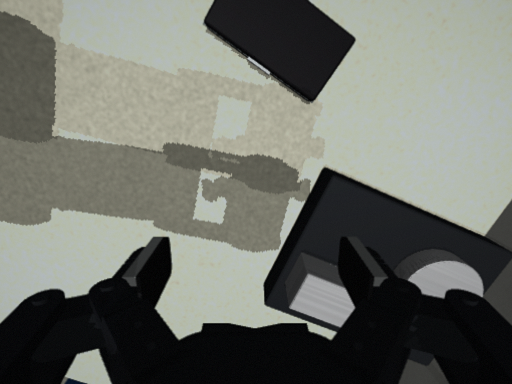

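```bash
cat > h.py <<'E'
import numpy as np, cv2
from rig import env
def K(n,ci=None):
    c=ci or env.camera_info(n); f=192/np.tan(np.radians(c['vertical_fov']/2))
    return np.array([[f,0,c['cx']],[0,f,c['cy']],[0,0,1.]]),np.array(c['D'],float),np.array(c['eye']),np.array(c['rotation'])
def bp(n,px,z,ci=None):
    k,D,e,R=K(n,ci); p=np.array(px,float).reshape(-1,1,2)
    u=cv2.undistortPoints(p,k,D).reshape(-1,2); d=np.c_[u,np.ones(len(u))]@R.T
    return e+d*((np.asarray(z)-e[2])/d[:,2])[:,None]
def pj(n,P,ci=None):
    k,D,e,R=K(n,ci); P=np.array(P,float).reshape(-1,3)
    return cv2.projectPoints((P-e)@R,np.zeros(3),np.zeros(3),k,D)[0].reshape(-1,2)
def snap(n,name=None):
    ci=env.camera_info(n); im=env.get_image(n)[:,:,::-1].copy()
    if name: cv2.imwrite(f'pics/{name}.png',im)
    return im,ci
def crop(im,x0,y0,x1,y1,s,name):
    c=cv2.resize(im[y0:y1,x0:x1],None,fx=s,fy=s,interpolation=cv2.INTER_CUBIC)
    for i in range(-(-x0//10)*10,x1,10):
        cv2.line(c,(int((i-x0)*s),0),(int((i-x0)*s),4 if i%50 else 12),(0,0,255),1)
        if i%20==0: cv2.putText(c,str(i),(int((i-x0)*s),22),0,.35,(0,0,255),1)
    for i in range(-(-y0//10)*10,y1,10):
        cv2.line(c,(0,int((i-y0)*s)),(4 if i%50 else 12,int((i-y0)*s)),(0,0,255),1)
        if i%20==0: cv2.putText(c,str(i),(12,int((i-y0)*s)+4),0,.35,(0,0,255),1)
    cv2.imwrite(f'pics/{name}.png',c)
E
python3 - <<'E'
from h import *
t=cv2.imread('pics/top0.png'); s=cv2.imread('pics/scene0.png')
crop(t,270,130,370,230,6,'t0disc'); crop(t,140,150,265,250,6,'t0mat'); 
crop(s,110,150,230,265,6,'s0disc'); crop(s,230,170,390,290,5,'s0mat')
E
```

```text
(no output)
```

View pics/t0disc.png

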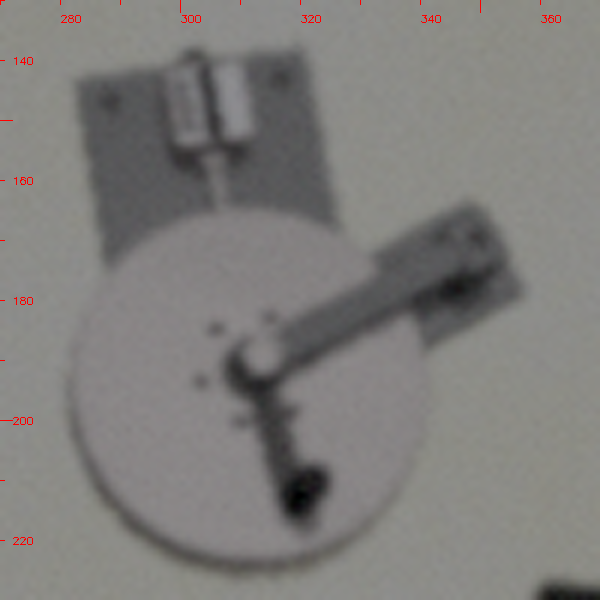

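View pics/t0mat.png

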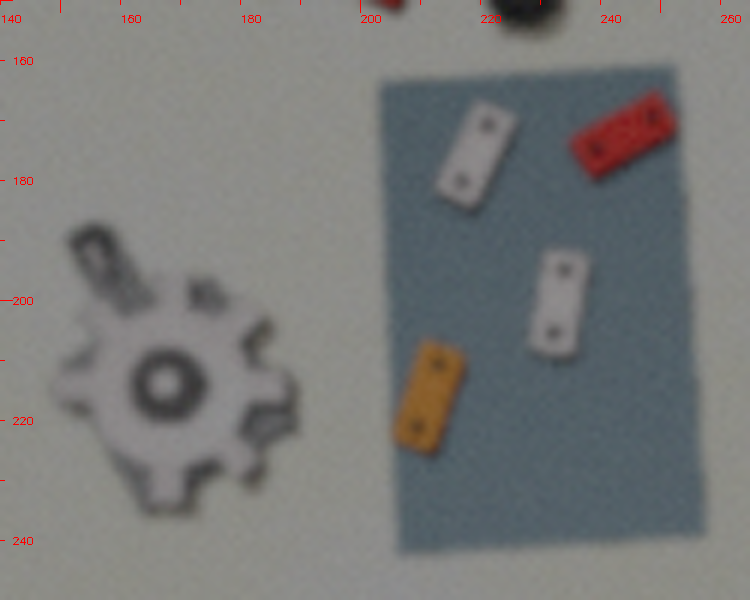

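View pics/s0disc.png

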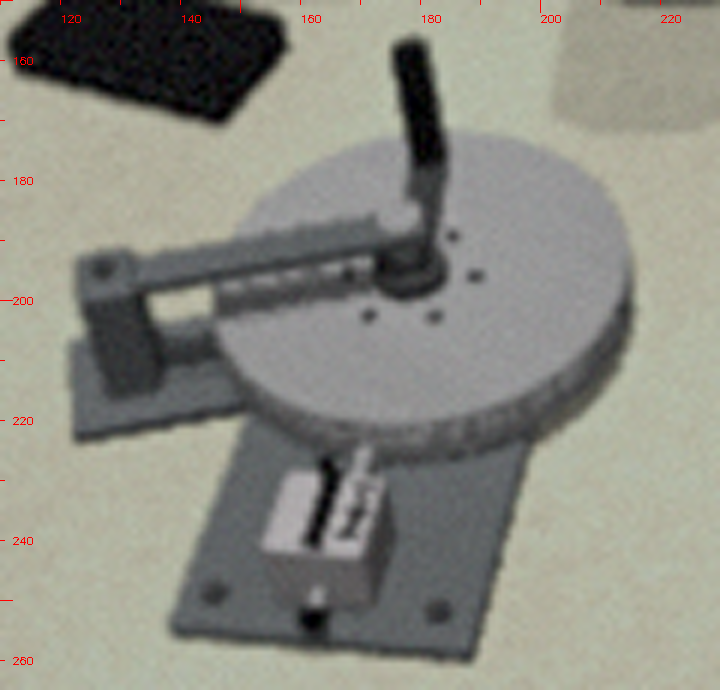

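View pics/s0mat.png

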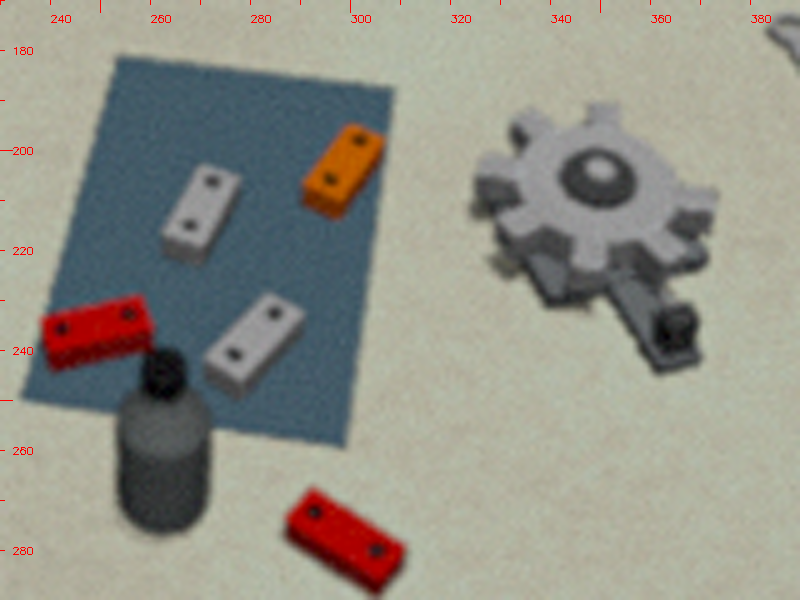

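```bash
python3 - <<'E'
from h import *
print('nut',bp('top',[(313.7,189.0)],[.089]),bp('scene',[(176.7,185.8)],[.089]))
# disc top centre from rims; top view: fit circle edges
print('disc ext',bp('top',[(281.5,194),(340.7,196),(312,164.5),(311,224)],[.045]*4))
print('knobtop scene',bp('scene',[(177.8,157.5)],[.130]),'top',bp('top',[(322,208.5)],[.130]))
print('gauge fl', bp('top',[(297.5,142.5),(310,140),(299.5,155.5),(312,153)],[.056]*4), bp('scene',[(158,229),(174,230),(153.5,241.5),(169.5,243)],[.056]*4))
print('wheel nut',bp('top',[(168,214)],[.054]),bp('scene',[(350,203.5)],[.054]))
print('pointer', bp('top',[(155,189)],[.04]),bp('scene',[(364.5,232)],[.04]))
print('teeth top',bp('top',[(150.5,214),(168,235),(181,229),(189,214)],[.042]*4))
print('bars top',bp('top',[(217.5,175.5),(221,170.5),(216.5,180.2),(232.5,200),(233.5,195),(232,205.5)],[.022]*6))
print('bars scene',bp('scene',[(270,211.5),(272,206),(267.5,215),(280.5,236.5),(284.5,232.5),(276.7,241)],[.022]*6))
E
```

```text
nut [[ 0.55403099 -0.23402957  0.089     ]] [[ 0.56079004 -0.2304142   0.089     ]]
disc ext [[ 0.55206214 -0.12177852  0.045     ]
 [ 0.5309061  -0.33738702  0.045     ]
 [ 0.65575825 -0.24290997  0.045     ]
 [ 0.43568559 -0.21945303  0.045     ]]
knobtop scene [[ 0.47680102 -0.24911859  0.13      ]] top [[ 0.47558227 -0.25028933  0.13      ]]
gauge fl [[ 0.74033202 -0.19526804  0.056     ]
 [ 0.74732341 -0.24267675  0.056     ]
 [ 0.68984084 -0.19827975  0.056     ]
 [ 0.69665121 -0.24535471  0.056     ]] [[ 0.70989505 -0.24145125  0.056     ]
 [ 0.70508482 -0.19481506  0.056     ]
 [ 0.75553795 -0.2377515   0.056     ]
 [ 0.75235431 -0.19181382  0.056     ]]
wheel nut [[0.50256195 0.2915958  0.054     ]] [[0.5086005 0.2959286 0.054    ]]
pointer [[0.60097376 0.34025008 0.04      ]] [[0.60255799 0.34147459 0.04      ]]
teeth top [[0.50841345 0.35828802 0.042     ]
 [0.42810808 0.29596958 0.042     ]
 [0.447136   0.24803673 0.042     ]
 [0.50003307 0.21705355 0.042     ]]
bars top [[0.64165942 0.10844155 0.022     ]
 [0.65999892 0.09452365 0.022     ]
 [0.62395675 0.11297516 0.022     ]
 [0.54559707 0.05768627 0.022     ]
 [0.56406884 0.0530046  0.022     ]
 [0.52523367 0.06062119 0.022     ]]
bars scene [[0.55428381 0.05830615 0.022     ]
 [0.53012458 0.06069829 0.022     ]
 [0.56999067 0.05313307 0.022     ]
 [0.64651157 0.10414789 0.022     ]
 [0.62952486 0.11352836 0.022     ]
 [0.66491144 0.09577542 0.022     ]]
```

Call:
play_rows --travel '[[1.1,1.1,0],[1.1,1.1,0],[1.1,1.1,0],[1.1,1.1,0],[1.1,1.1,0],[1.1,1.1,0],[1.1,1.1,0],[1.1,1.1,0],[1.1,1.1,0],[1.1,1.1,0],[1.1,1.1,0],[1.1,1.1,0]]' --rotation '[[0,0,0.124],[0,0,0.124],[0,0,0.124],[0,0,0.124],[0,0,0.124],[0,0,0.124],[0,0,0.124],[0,0,0.124],[0,0,0.124],[0,0,0.124],[0,0,0.124],[0,0,0.124]]' --claw '[8.5,8.5,8.5,8.5,8.5,8.5,8.5,8.5,8.5,8.5,8.5,8.5]'

```text
time_s: 1.15
position: [0.3543, -0.3663, 0.2273]
tool_rot: [[-0.007, 0.942, 0.335], [0.003, 0.335, -0.942], [-1.0, -0.006, -0.005]]
ft_force: [0.9, 0.4, -0.2]
grip_width: 0.0847
```

```bash
cat >> h.py <<'E'
def st():
    s=env.observe(); R=s['tool_rot']; y=R[:,1]
    print('t%.2f'%s['time_s'],'P',np.round(s['position']*1000,1),'yaw_y %.1f'%np.degrees(np.arctan2(y[1],y[0])),'down',np.round(R[:,0],3),'q',np.round(s['q'],1),'F',np.round(s['ft_force'],1),'w %.1f'%(s['grip_width']*1000))
    return s
E
python3 -c "
from h import *
st()"
```

```text
t1.15 P [ 354.3 -366.3  227.3] yaw_y 19.6 down [-0.007  0.003 -1.   ] q [-59.1  18.1  80.8  -0.3  81.5 -78.7] F [ 0.9  0.4 -0.2] w 84.7
```

Call:
play_rows --travel '[[1.1,1.06,0],[1.1,1.06,0],[1.1,1.06,0],[1.1,1.06,0],[1.1,1.06,0],[1.1,1.06,0],[1.1,1.06,0],[1.1,1.06,0],[1.1,1.06,0],[1.1,1.06,0],[1.1,1.06,0],[0,0,0]]' --rotation '[[0,0,0.123],[0,0,0.123],[0,0,0.123],[0,0,0.123],[0,0,0.123],[0,0,0.123],[0,0,0.123],[0,0,0.123],[0,0,0.123],[0,0,0.123],[0,0,0.123],[0,0,0]]' --claw '[8.5,8.5,8.5,8.5,8.5,8.5,8.5,8.5,8.5,8.5,8.5,8.5]'

```text
time_s: 2.15
position: [0.4812, -0.2401, 0.2246]
tool_rot: [[-0.01, -0.153, 0.988], [-0.004, 0.988, 0.153], [-1.0, -0.003, -0.01]]
ft_force: [0.5, -0.8, 0.4]
grip_width: 0.0851
```

```bash
python3 -c "
from h import *
st(); im,ci=snap('wrist','w1'); print(ci['eye'])
k=np.array([[.4762,-.2497,.13],[.557,-.2315,.089]]); print(pj('wrist',k,ci))"
```

```text
t2.15 P [ 481.2 -240.1  224.6] yaw_y 98.8 down [-0.01  -0.004 -1.   ] q [ -38.9   21.    76.7   -0.5   82.5 -137.6] F [ 0.5 -0.8  0.4] w 85.1
[ 0.41010376 -0.25122518  0.36801712]
[[245.23202897 184.96737797]
 [252.38445202 248.2260041 ]]
```

View pics/w1.png

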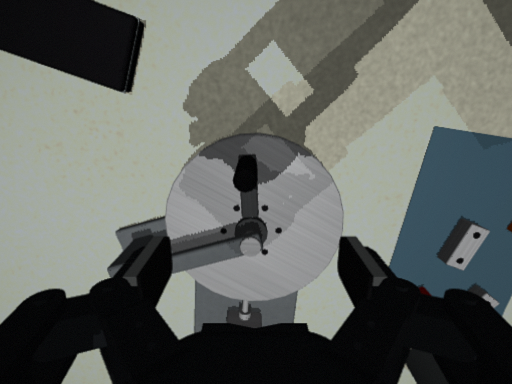

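```bash
python3 -c "
from h import *
im=cv2.imread('pics/w1.png'); crop(im,155,125,355,325,4,'w1c')"
```

```text
(no output)
```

View pics/w1c.png

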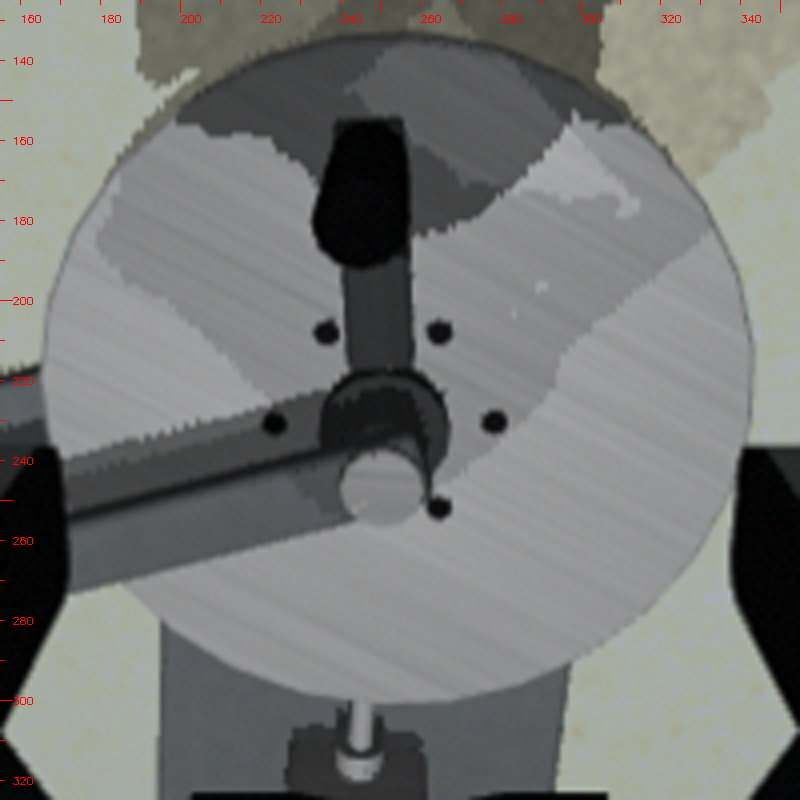

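```bash
cat >> h.py <<'E'
from scipy.optimize import least_squares
def disc_fit(pts,n,ci,z=.045):
    P=bp(n,pts,[z]*len(pts),ci)[:,:2]
    f=lambda v:np.hypot(P[:,0]-v[0],P[:,1]-v[1])-v[2]
    r=least_squares(f,[.55,-.23,.11]); return r.x,r.fun
E
python3 -c "
from h import *
import pickle
ci=env.camera_info('wrist')
c2p=lambda L:[(155+x/4-.4,125+y/4-.4) for x,y in L]
print('nut',bp('wrist',c2p([(381,488)]),[.089],ci),'knob',bp('wrist',c2p([(361,219)]),[.13],ci))
x,r=disc_fit(c2p([(43,340),(753,350),(400,702),(575,652),(230,667),(390,38),(735,240),(700,503),(80,215),(620,106)]),'wrist',ci); print(x,r*1000)
b=bp('wrist',c2p([(326,333),(440,333),(494,422),(438,508),(275,424)]),[.045]*5,ci); print(b)
print('plunger ball',bp('wrist',c2p([(360,702),(360,790)]),[.025]*2,ci))
"
```

```text
nut [[ 0.55468769 -0.23578703  0.089     ]] knob [[ 0.47042855 -0.25150069  0.13      ]]
[ 0.54577365 -0.23392554  0.10865618] [-1.26263955  0.97007543  1.40703444 -0.26039165  2.07946893 -0.78299685
  3.18549177 -5.63053957 -0.79957611  1.09407314]
[[ 0.52891826 -0.25706352  0.045     ]
 [ 0.52384785 -0.22304123  0.045     ]
 [ 0.55017705 -0.20201192  0.045     ]
 [ 0.58183681 -0.21451714  0.045     ]
 [ 0.56082045 -0.26879264  0.045     ]]
plunger ball [[ 0.67160903 -0.22765094  0.025     ]
 [ 0.70835721 -0.22254924  0.025     ]]
```

Call:
play_rows --travel '[[-0.9,-1.0,0],[0,0,-1.5],[0,0,-1.5],[0,0,0]]' --rotation '[[0,0,0],[0,0.01,0],[0,0,0],[0,0,0]]' --claw '[8.5,8.5,8.5,8.5]'

```text
time_s: 2.53
position: [0.4696, -0.253, 0.1938]
tool_rot: [[-0.021, -0.133, 0.991], [-0.006, 0.991, 0.133], [-1.0, -0.003, -0.021]]
ft_force: [0.1, -1.2, -0.2]
grip_width: 0.0853
```

```bash
python3 -c "
from h import *
s=st(); im,ci=snap('wrist','w2'); crop(im,150,100,350,300,4,'w2c')
p=s['position']; g=s['tool_rot']
print('tcp proj',pj('wrist',[p,[p[0],p[1],.13]],ci))"
```

```text
t2.53 P [ 469.6 -253.   193.8] yaw_y 97.7 down [-0.021 -0.006 -1.   ] q [ -40.5   22.3   80.1   -1.    78.3 -138. ] F [ 0.1 -1.2 -0.2] w 85.3
tcp proj [[255.18735513 241.40054489]
 [255.18306974 204.49651199]]
```

View pics/w2c.png

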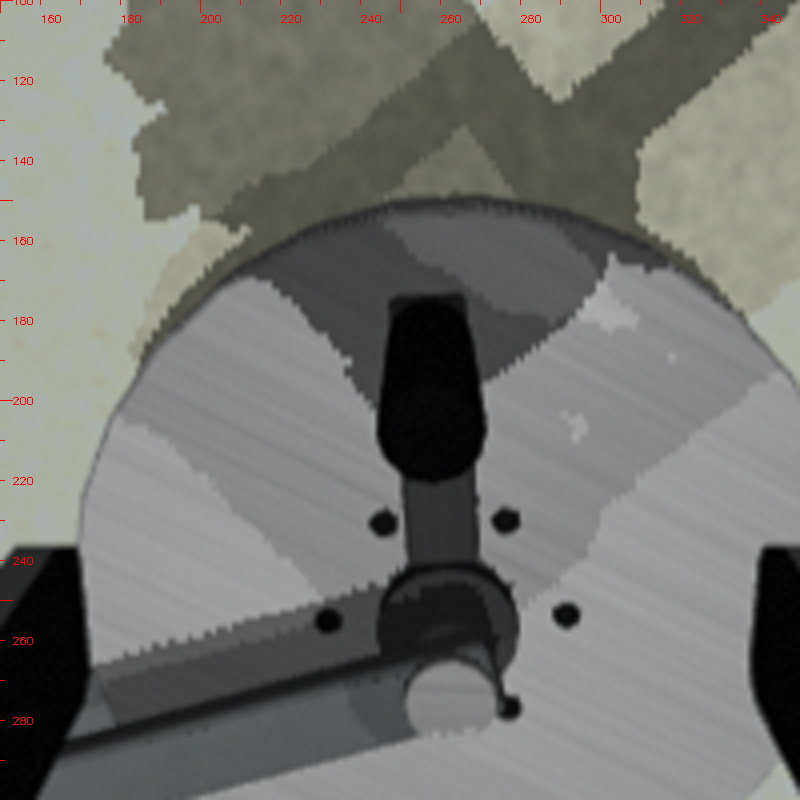

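Call:
play_rows --travel '[[0.2,0.2,-1.5],[0,0,-1.5],[0,0,-1.5],[0,0,-1.5],[0,0,-1.5],[0,0,-1.5],[0,0,-0.7],[0,0,0]]' --rotation '[[0,-0.02,0],[0,0,0],[0,0,0],[0,0,0],[0,0,0],[0,0,0],[0,0,0],[0,0,0]]' --claw '[8.5,8.5,8.5,8.5,8.5,8.5,8.5,8.5]'

```text
time_s: 3.25
position: [0.4724, -0.2563, 0.102]
tool_rot: [[0.01, -0.116, 0.993], [-0.015, 0.993, 0.116], [-1.0, -0.016, 0.008]]
ft_force: [-0.1, -0.1, -0.2]
grip_width: 0.0852
```

```bash
python3 -c "
from h import *
s=st(); im,ci=snap('wrist','w3')"
```

```text
t3.25 P [ 472.4 -256.3  102. ] yaw_y 96.7 down [ 0.01  -0.015 -1.   ] q [ -41.    27.7   88.2   -0.3   63.1 -137.5] F [-0.1 -0.1 -0.2] w 85.2
```

View pics/w3.png

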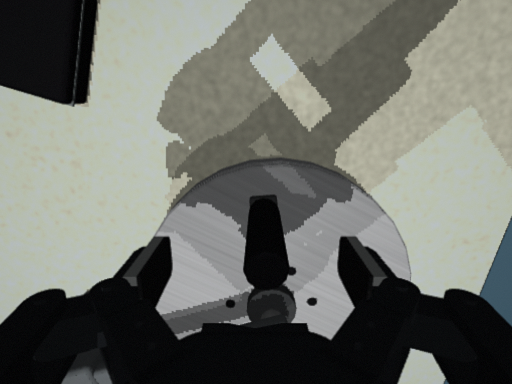

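Call:
play_rows --travel '[[0,0.3,-0.4],[0,0.3,-0.3],[0,0,0]]' --rotation '[[0,0,0.06],[-0.01,0,0],[0,0,0]]' --claw '[8.5,8.5,8.5]'

```text
time_s: 3.55
position: [0.4737, -0.2518, 0.0986]
tool_rot: [[0.015, -0.174, 0.985], [-0.029, 0.984, 0.174], [-0.999, -0.031, 0.01]]
ft_force: [-0.1, 0.2, -0.0]
grip_width: 0.0849
```

```bash
python3 -c "
from h import *
s=st()"
```

```text
t3.55 P [ 473.7 -251.8   98.6] yaw_y 100.0 down [ 0.015 -0.029 -0.999] q [ -40.3   27.7   89.1   -0.8   61.5 -139.9] F [-0.1  0.2 -0. ] w 84.9
```

Call:
play_rows --travel '[[-0.1,0,-0.3],[0,0,0],[0,0,0],[0,0,0],[0,0,0],[0,0,0],[0,0,0],[0,0,0]]' --rotation '[[0.03,0.015,0],[0,0,0],[0,0,0],[0,0,0],[0,0,0],[0,0,0],[0,0,0],[0,0,0]]' --claw '[8.5,2.0,2.0,2.0,2.0,2.0,2.0,2.0]' --squeeze 30

```text
time_s: 4.22
position: [0.4737, -0.252, 0.0993]
tool_rot: [[0.005, -0.169, 0.986], [-0.004, 0.986, 0.169], [-1.0, -0.005, 0.004]]
ft_force: [0.6, -1.6, -1.9]
grip_width: 0.0212
```

```bash
python3 -c "
from h import *
s=st(); im,ci=snap('wrist','w4')
snap('top','t4')"
```

```text
t4.22 P [ 473.7 -252.    99.3] yaw_y 99.7 down [ 0.005 -0.004 -1.   ] q [ -40.7   28.1   88.1   -0.    63.4 -140.4] F [ 0.6 -1.6 -1.9] w 21.2
```

View pics/w4.png

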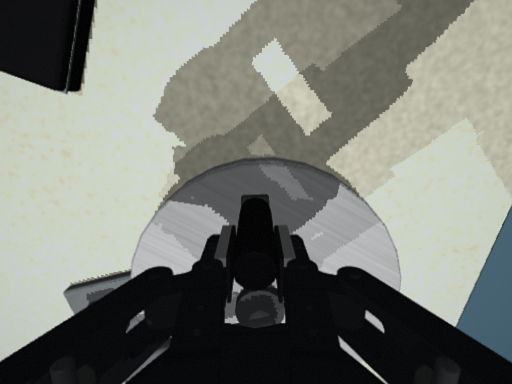

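```bash
cat >> h.py <<'E'
AX=np.array([.556,-.2355])
def arc(step,n,r=None):
    s=st(); p=s['position'][:2]-AX; a=np.degrees(np.arctan2(p[1],p[0]))%360
    y=s['tool_rot'][:,1]; yaw=np.degrees(np.arctan2(y[1],y[0]))
    print('ang %.1f r %.1f yaw-ang %.1f'%(a,np.hypot(*p)*1000,yaw-a))
    R=.085; a0=a; cur=p; out=[]
    for i in range(n):
        b=np.radians(a0+step*(i+1)); t=R*np.array([np.cos(b),np.sin(b)])
        d=t-cur; cur=t; out.append([round(d[0]*100,2),round(d[1]*100,2),0])
    print(out)
E
python3 -c "
from h import *
arc(-6,12)"
```

```text
t4.32 P [ 473.7 -252.    99.3] yaw_y 99.7 down [ 0.005 -0.004 -1.   ] q [ -40.7   28.1   88.1   -0.    63.4 -140.4] F [-1.1 -0.   0.1] w 21.4
ang 191.3 r 83.9 yaw-ang -91.6
[[np.float64(-0.24), np.float64(0.86), 0], [np.float64(-0.04), np.float64(0.89), 0], [np.float64(0.06), np.float64(0.89), 0], [np.float64(0.15), np.float64(0.88), 0], [np.float64(0.24), np.float64(0.86), 0], [np.float64(0.33), np.float64(0.83), 0], [np.float64(0.41), np.float64(0.79), 0], [np.float64(0.49), np.float64(0.74), 0], [np.float64(0.57), np.float64(0.68), 0], [np.float64(0.64), np.float64(0.62), 0], [np.float64(0.7), np.float64(0.55), 0], [np.float64(0.75), np.float64(0.48), 0]]
```

Call:
play_rows --travel '[[-0.13,0.88,0],[-0.04,0.89,0],[0.06,0.89,0],[0.15,0.88,0],[0.24,0.86,0],[0.33,0.83,0],[0.41,0.79,0],[0.49,0.74,0],[0.57,0.68,0],[0.64,0.62,0]]' --rotation '[[0,0,-0.105],[0,0,-0.105],[0,0,-0.105],[0,0,-0.105],[0,0,-0.105],[0,0,-0.105],[0,0,-0.105],[0,0,-0.105],[0,0,-0.105],[0,0,-0.105]]' --claw '[2.0,2.0,2.0,2.0,2.0,2.0,2.0,2.0,2.0,2.0]'

```text
time_s: 5.15
position: [0.5013, -0.1694, 0.0993]
tool_rot: [[-0.002, 0.799, 0.601], [-0.007, 0.601, -0.799], [-1.0, -0.006, 0.004]]
ft_force: [1.3, -1.4, -2.8]
grip_width: 0.0209
```

```bash
python3 -c "
from h import *
arc(-6,10); snap('scene','s5');snap('top','t5')"
```

```text
t5.15 P [ 501.3 -169.4   99.3] yaw_y 36.9 down [-0.002 -0.007 -1.   ] q [-31.3  27.6  89.1  -0.4  63.2 -68. ] F [ 1.3 -1.4 -2.8] w 20.9
ang 129.6 r 85.8 yaw-ang -92.7
[[np.float64(0.76), np.float64(0.47), 0], [np.float64(0.77), np.float64(0.45), 0], [np.float64(0.81), np.float64(0.37), 0], [np.float64(0.84), np.float64(0.28), 0], [np.float64(0.87), np.float64(0.19), 0], [np.float64(0.88), np.float64(0.1), 0], [np.float64(0.89), np.float64(0.01), 0], [np.float64(0.89), np.float64(-0.08), 0], [np.float64(0.87), np.float64(-0.18), 0], [np.float64(0.85), np.float64(-0.27), 0]]
```

Call:
play_rows --travel '[[0.72,0.52,0],[0.77,0.45,0],[0.81,0.37,0],[0.84,0.28,0],[0.87,0.19,0],[0.88,0.1,0],[0.89,0.01,0]]' --rotation '[[0,0,-0.1],[0,0,-0.1],[0,0,-0.105],[0,0,-0.105],[0,0,-0.105],[0,0,-0.105],[0,0,-0.105]]' --claw '[2.0,2.0,2.0,2.0,2.0,2.0,2.0]'

```text
time_s: 5.83
position: [0.5593, -0.1488, 0.0993]
tool_rot: [[-0.008, 0.995, -0.098], [-0.002, -0.098, -0.995], [-1.0, -0.008, 0.003]]
ft_force: [-1.1, -1.2, -0.6]
grip_width: 0.0211
```

```bash
python3 -c "
from h import *
arc(-6,12); snap('scene','s6');snap('top','t6')"
```

```text
t5.83 P [ 559.3 -148.8   99.3] yaw_y -5.6 down [-0.008 -0.002 -1.   ] q [-26.5  31.9  80.6  -0.4  67.9 -20.7] F [-1.1 -1.2 -0.6] w 21.1
ang 87.8 r 86.8 yaw-ang -93.4
[[np.float64(0.88), np.float64(-0.26), 0], [np.float64(0.87), np.float64(-0.17), 0], [np.float64(0.85), np.float64(-0.26), 0], [np.float64(0.82), np.float64(-0.35), 0], [np.float64(0.78), np.float64(-0.43), 0], [np.float64(0.73), np.float64(-0.51), 0], [np.float64(0.67), np.float64(-0.59), 0], [np.float64(0.6), np.float64(-0.65), 0], [np.float64(0.53), np.float64(-0.71), 0], [np.float64(0.46), np.float64(-0.76), 0], [np.float64(0.37), np.float64(-0.81), 0], [np.float64(0.29), np.float64(-0.84), 0]]
```

Call:
play_rows --travel '[[0.88,-0.12,0],[0.87,-0.17,0],[0.85,-0.26,0],[0.82,-0.35,0]]' --rotation '[[0,0,-0.1],[0,0,-0.1],[0,0,-0.1],[0,0,-0.1]]' --claw '[2.0,2.0,2.0,2.0]'

```text
time_s: 6.27
position: [0.5931, -0.1568, 0.0993]
tool_rot: [[-0.01, 0.877, -0.481], [0.003, -0.481, -0.877], [-1.0, -0.011, 0.002]]
ft_force: [-2.0, 0.6, 0.9]
grip_width: 0.0212
```

```bash
python3 -c "
from h import *
arc(-6,10); snap('scene','s7');snap('top','t7')"
```

```text
t6.27 P [ 593.1 -156.8   99.3] yaw_y -28.8 down [-0.01   0.003 -1.   ] q [-25.8  35.   74.3  -0.1  71.3   3. ] F [-2.   0.6  0.9] w 21.2
ang 64.8 r 87.0 yaw-ang -93.5
[[np.float64(0.7), np.float64(-0.6), 0], [np.float64(0.74), np.float64(-0.5), 0], [np.float64(0.68), np.float64(-0.57), 0], [np.float64(0.62), np.float64(-0.64), 0], [np.float64(0.55), np.float64(-0.7), 0], [np.float64(0.47), np.float64(-0.76), 0], [np.float64(0.39), np.float64(-0.8), 0], [np.float64(0.3), np.float64(-0.84), 0], [np.float64(0.21), np.float64(-0.86), 0], [np.float64(0.12), np.float64(-0.88), 0]]
```

Call:
play_rows --travel '[[0.78,-0.43,0],[0.73,-0.51,0],[0.67,-0.59,0],[0.6,-0.65,0]]' --rotation '[[0,0,-0.1],[0,0,-0.1],[0,0,-0.1],[0,0,-0.1]]' --claw '[2.0,2.0,2.0,2.0]'

```text
time_s: 6.7
position: [0.6198, -0.1766, 0.0993]
tool_rot: [[-0.01, 0.624, -0.781], [0.01, -0.781, -0.624], [-1.0, -0.014, 0.001]]
ft_force: [0.3, 3.9, -0.2]
grip_width: 0.0214
```

```bash
python3 -c "
from h import *
arc(-6,12); snap('scene','s8');snap('top','t8')"
```

```text
t6.70 P [ 619.8 -176.6   99.3] yaw_y -51.4 down [-0.01  0.01 -1.  ] q [-26.5  37.8  68.5   0.3  74.4  24.8] F [ 0.3  3.9 -0.2] w 21.4
ang 42.7 r 86.8 yaw-ang -94.1
[[np.float64(0.43), np.float64(-0.81), 0], [np.float64(0.49), np.float64(-0.74), 0], [np.float64(0.41), np.float64(-0.79), 0], [np.float64(0.33), np.float64(-0.83), 0], [np.float64(0.24), np.float64(-0.86), 0], [np.float64(0.15), np.float64(-0.88), 0], [np.float64(0.06), np.float64(-0.89), 0], [np.float64(-0.04), np.float64(-0.89), 0], [np.float64(-0.13), np.float64(-0.88), 0], [np.float64(-0.22), np.float64(-0.86), 0], [np.float64(-0.31), np.float64(-0.83), 0], [np.float64(-0.39), np.float64(-0.8), 0]]
```

Call:
play_rows --travel '[[0.53,-0.71,0],[0.47,-0.76,0],[0.41,-0.79,0],[0.33,-0.83,0]]' --rotation '[[0,0,-0.1],[0,0,-0.1],[0,0,-0.1],[0,0,-0.1]]' --claw '[2.0,2.0,2.0,2.0]'

```text
time_s: 7.13
position: [0.6371, -0.2053, 0.0993]
tool_rot: [[-0.004, 0.277, -0.961], [0.015, -0.961, -0.277], [-1.0, -0.016, -0.0]]
ft_force: [0.2, 4.4, 0.3]
grip_width: 0.0209
```

```bash
python3 -c "
from h import *
arc(-6,12); snap('scene','s9');snap('top','t9')"
```

```text
t7.13 P [ 637.1 -205.3   99.3] yaw_y -73.9 down [-0.004  0.015 -1.   ] q [-28.2  40.   63.9   0.7  76.7  45.5] F [0.2 4.4 0.3] w 20.9
ang 20.4 r 86.5 yaw-ang -94.3
[[np.float64(0.13), np.float64(-0.9), 0], [np.float64(0.18), np.float64(-0.87), 0], [np.float64(0.08), np.float64(-0.89), 0], [np.float64(-0.01), np.float64(-0.89), 0], [np.float64(-0.1), np.float64(-0.88), 0], [np.float64(-0.19), np.float64(-0.87), 0], [np.float64(-0.28), np.float64(-0.84), 0], [np.float64(-0.37), np.float64(-0.81), 0], [np.float64(-0.45), np.float64(-0.77), 0], [np.float64(-0.53), np.float64(-0.71), 0], [np.float64(-0.6), np.float64(-0.65), 0], [np.float64(-0.67), np.float64(-0.59), 0]]
```

Call:
play_rows --travel '[[0.24,-0.86,0],[0.15,-0.88,0],[0.06,-0.89,0],[-0.04,-0.89,0]]' --rotation '[[0,0,-0.1],[0,0,-0.1],[0,0,-0.1],[0,0,-0.1]]' --claw '[2.0,2.0,2.0,2.0]'

```text
time_s: 7.57
position: [0.6419, -0.2379, 0.0994]
tool_rot: [[0.005, -0.107, -0.994], [0.017, -0.994, 0.107], [-1.0, -0.017, -0.004]]
ft_force: [6.0, 2.9, -0.7]
grip_width: 0.0209
```

```bash
python3 -c "
from h import *
arc(-6,8); snap('scene','s10');snap('top','t10')"
```

```text
t7.57 P [ 641.9 -237.9   99.4] yaw_y -96.2 down [ 0.005  0.017 -1.   ] q [-30.6  41.3  61.2   1.   77.7  65.3] F [ 6.   2.9 -0.7] w 20.9
ang 358.4 r 85.9 yaw-ang -454.6
[[np.float64(-0.16), np.float64(-0.88), 0], [np.float64(-0.16), np.float64(-0.87), 0], [np.float64(-0.25), np.float64(-0.85), 0], [np.float64(-0.34), np.float64(-0.82), 0], [np.float64(-0.43), np.float64(-0.78), 0], [np.float64(-0.51), np.float64(-0.73), 0], [np.float64(-0.58), np.float64(-0.68), 0], [np.float64(-0.65), np.float64(-0.61), 0]]
```

Call:
play_rows --travel '[[-0.1,-0.88,0],[-0.16,-0.87,0],[-0.25,-0.85,0],[-0.34,-0.82,0]]' --rotation '[[0,0,-0.1],[0,0,-0.1],[0,0,-0.1],[0,0,-0.1]]' --claw '[2.0,2.0,2.0,2.0]'

```text
time_s: 8.0
position: [0.6339, -0.2701, 0.0994]
tool_rot: [[0.014, -0.477, -0.879], [0.014, -0.879, 0.477], [-1.0, -0.019, -0.006]]
ft_force: [5.9, 4.7, -0.7]
grip_width: 0.0208
```

```bash
python3 -c "
from h import *
arc(-3,4); snap('scene','s11');snap('top','t11')"
```

```text
t8.00 P [ 633.9 -270.1   99.4] yaw_y -118.5 down [ 0.014  0.014 -1.   ] q [-33.3  41.5  60.8   1.1  77.4  84.9] F [ 5.9  4.7 -0.7] w 20.8
ang 336.0 r 85.2 yaw-ang -454.5
[[np.float64(-0.21), np.float64(-0.39), 0], [np.float64(-0.21), np.float64(-0.39), 0], [np.float64(-0.23), np.float64(-0.38), 0], [np.float64(-0.25), np.float64(-0.37), 0]]
```

Call:
play_rows --travel '[[-0.2,-0.4,0],[-0.1,-0.2,0]]' --rotation '[[0,0,-0.05],[0,0,-0.02]]' --claw '[2.0,2.0]'

```text
time_s: 8.27
position: [0.6336, -0.2695, 0.0991]
tool_rot: [[0.022, -0.526, -0.85], [0.023, -0.85, 0.526], [-0.999, -0.031, -0.007]]
ft_force: [7.7, 3.6, 0.1]
grip_width: 0.0209
```

```bash
python3 -c "
from h import *
arc(-3,4)"
```

```text
t8.27 P [ 633.6 -269.5   99.1] yaw_y -121.7 down [ 0.022  0.023 -0.999] q [-33.5  41.4  61.1   1.8  77.2  87.8] F [7.7 3.6 0.1] w 20.9
ang 336.4 r 84.7 yaw-ang -458.1
[[np.float64(-0.16), np.float64(-0.41), 0], [np.float64(-0.21), np.float64(-0.39), 0], [np.float64(-0.23), np.float64(-0.38), 0], [np.float64(-0.25), np.float64(-0.37), 0]]
```

Call:
play_rows --travel '[[-0.3,-0.7,0],[-0.3,-0.7,0]]' --rotation '[[0,0,0],[0,0,0]]' --claw '[2.0,2.0]'

```text
time_s: 8.43
position: [0.6335, -0.2696, 0.0992]
tool_rot: [[0.034, -0.51, -0.859], [0.043, -0.858, 0.511], [-0.998, -0.055, -0.007]]
ft_force: [24.0, 31.8, -0.5]
grip_width: 0.021
```

```bash
python3 -c "
from h import *
arc(-3,4); snap('scene','s12');snap('top','t12')
ims=[]
for i in [5,6,7,8,9,10,11,12]:
    im=cv2.imread(f'pics/s{i}.png')[205:265,130:200]; ims.append(cv2.resize(im,None,fx=2.8,fy=2.8,interpolation=cv2.INTER_CUBIC))
cv2.imwrite('pics/m1.png',np.vstack([np.hstack(ims[:4]),np.hstack(ims[4:])]))
ims=[]
for i in [5,6,7,8,9,10,11,12]:
    im=cv2.imread(f'pics/t{i}.png')[130:230,270:365]; ims.append(cv2.resize(im,None,fx=2.1,fy=2.1,interpolation=cv2.INTER_CUBIC))
cv2.imwrite('pics/m2.png',np.vstack([np.hstack(ims[:4]),np.hstack(ims[4:])]))
"
```

```text
t8.43 P [ 633.5 -269.6   99.2] yaw_y -120.7 down [ 0.034  0.043 -0.998] q [-34.1  41.4  61.2   3.2  77.2  86. ] F [24.  31.8 -0.5] w 21.0
ang 336.3 r 84.7 yaw-ang -457.0
[[np.float64(-0.16), np.float64(-0.42), 0], [np.float64(-0.21), np.float64(-0.39), 0], [np.float64(-0.23), np.float64(-0.38), 0], [np.float64(-0.25), np.float64(-0.37), 0]]
```

View pics/m1.png

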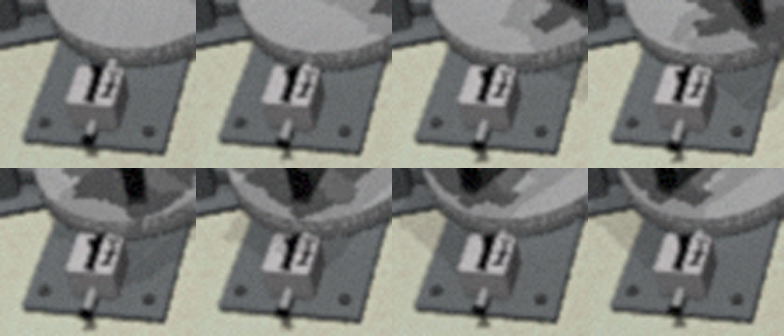

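View pics/m2.png

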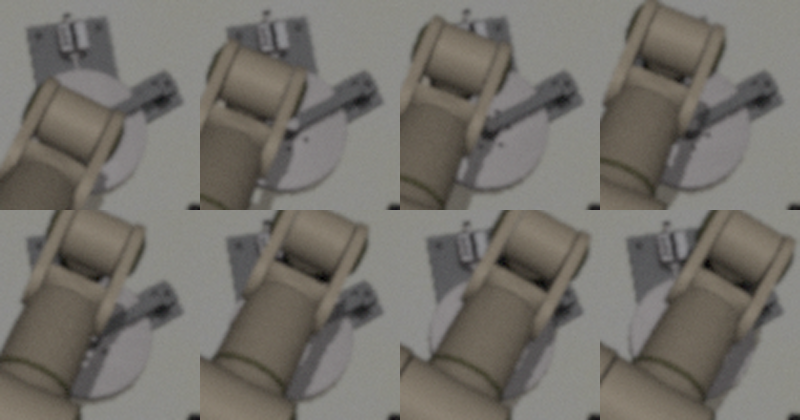

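```bash
python3 -c "
from h import *
ang={0:190.8,5:129.6,6:87.8,7:64.8,8:42.7,9:20.4,10:-1.6,11:-24,12:-23.8}
A=[];Y=[]
for i in ang:
    im=cv2.imread(f'pics/s{i}.png').astype(float).sum(2)[244:268,152:172]
    im=cv2.GaussianBlur(im,(3,3),0.6)
    w=np.clip(170-im,0,None); yy,xx=np.mgrid[244:268,152:172]
    c=(w*xx).sum()/w.sum(),(w*yy).sum()/w.sum()
    print(i,ang[i],np.round(c,2),round(w.sum()))
    A.append(np.radians(ang[i]));Y.append(c[1])
A=np.array(A);Y=np.array(Y)
M=np.c_[np.ones_like(A),np.cos(A),np.sin(A)]; x,res,_,_=np.linalg.lstsq(M,Y,rcond=None)
print(x,'amp',np.hypot(x[1],x[2]),'phase',np.degrees(np.arctan2(x[2],x[1])),Y-M@x)
im=cv2.imread('pics/s8.png');crop(im,140,215,190,270,10,'s8c')
im=cv2.imread('pics/s0.png');crop(im,140,215,190,270,10,'s0c')
"
```

```text
[ WARN:0@0.665] global loadsave.cpp:275 findDecoder imread_('pics/s0.png'): can't open/read file: check file path/integrity
Traceback (most recent call last):
AttributeError: 'NoneType' object has no attribute 'astype'
```

```bash
cp pics/scene0.png pics/s0.png; cat > flag.py <<'E'
from h import *
def flag(im):
    im=im.astype(float).sum(2)[244:268,152:172]
    im=cv2.GaussianBlur(im,(3,3),0.6)
    w=np.clip(170-im,0,None); yy,xx=np.mgrid[244:268,152:172]
    return (w*xx).sum()/w.sum(),(w*yy).sum()/w.sum(),w.sum()
E
python3 -c "
from flag import *
ang={0:190.8,5:129.6,6:87.8,7:64.8,8:42.7,9:20.4,10:-1.6,11:-24,12:-23.8}
A=[];Y=[]
for i in ang:
    c=flag(cv2.imread(f'pics/s{i}.png'))
    print(i,ang[i],np.round(c,2))
    A.append(np.radians(ang[i]));Y.append(c[1])
A=np.array(A);Y=np.array(Y)
M=np.c_[np.ones_like(A),np.cos(A),np.sin(A)]; x,res,_,_=np.linalg.lstsq(M,Y,rcond=None)
print(x,'amp',np.hypot(x[1],x[2]),'phase',np.degrees(np.arctan2(x[2],x[1])),np.round(Y-M@x,2))
im=cv2.imread('pics/s8.png');crop(im,140,215,190,270,10,'s8c')
im=cv2.imread('pics/s0.png');crop(im,140,215,190,270,10,'s0c')
"
```

```text
0 190.8 [ 161.79  253.3  1519.59]
5 129.6 [ 161.18  255.   1248.53]
6 87.8 [160.79 256.05 823.47]
7 64.8 [160.62 256.68 922.53]
8 42.7 [160.46 256.85 831.23]
9 20.4 [160.49 256.79 938.56]
10 -1.6 [160.66 256.44 855.04]
11 -24 [160.91 255.79 892.3 ]
12 -23.8 [160.85 255.75 931.02]
[254.95625619   1.46276084   1.1803771 ] amp 1.8796168154465849 phase 38.901847940799904 [ 0.01  0.07 -0.15  0.03  0.02  0.05  0.05 -0.02 -0.07]
```

View pics/s8c.png

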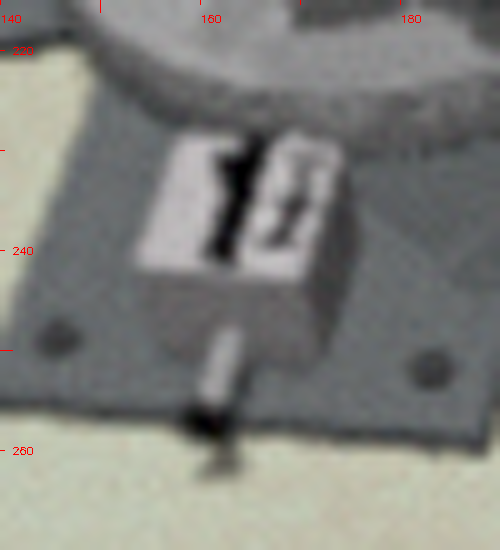

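```bash
python3 -c "
from flag import *
ang={0:190.8,5:129.6,6:87.8,7:64.8,8:42.7,9:20.4,10:-1.6,11:-24,12:-23.8}
A=np.radians(list(ang.values())); C=np.array([flag(cv2.imread(f'pics/s{i}.png')) for i in ang])
M=np.c_[np.ones_like(A),np.cos(A),np.sin(A)]
x,res,_,_=np.linalg.lstsq(M,-C[:,0],rcond=None); print('col phase',np.degrees(np.arctan2(x[2],x[1])),np.round(-C[:,0]-M@x,2))
im=cv2.imread('pics/w1.png'); g=cv2.cvtColor(im,cv2.COLOR_BGR2GRAY)
crop(im,155,125,255,225,8,'w1a');crop(im,255,125,355,225,8,'w1b');crop(im,255,215,355,315,8,'w1d');crop(im,155,225,255,325,8,'w1e')
"
```

```text
col phase 37.78943603379548 [ 0.    0.03 -0.05 -0.04  0.05  0.05 -0.01 -0.04  0.01]
```

View pics/w1a.png

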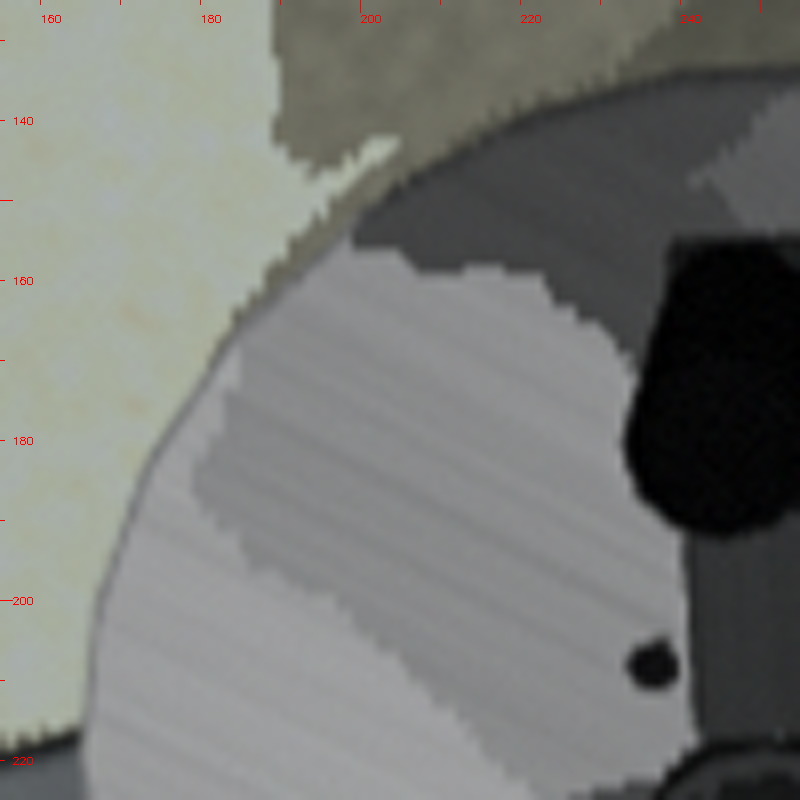

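View pics/w1b.png

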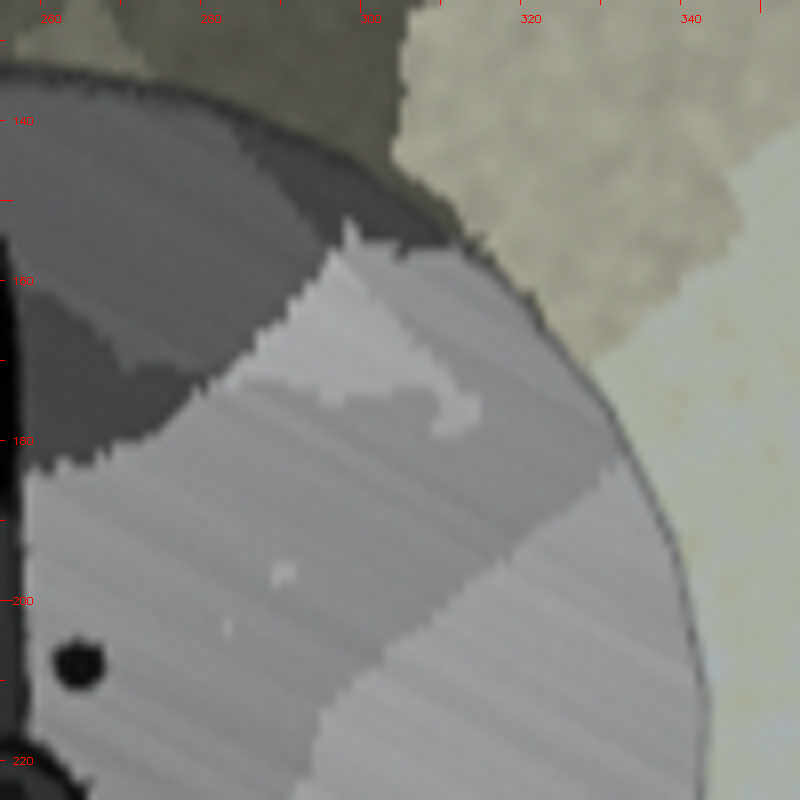

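View pics/w1d.png

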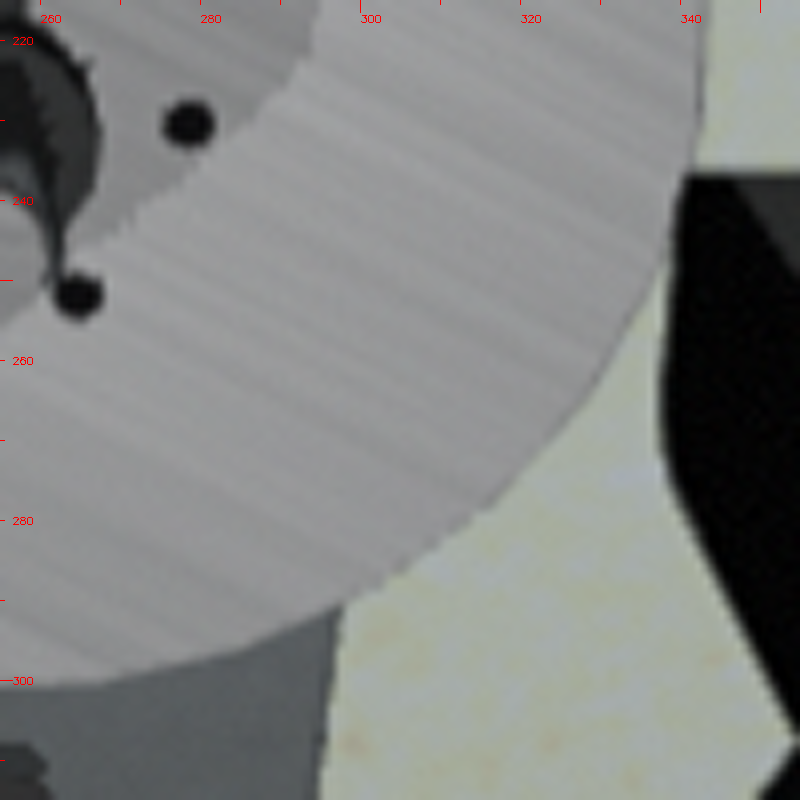

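View pics/w1e.png

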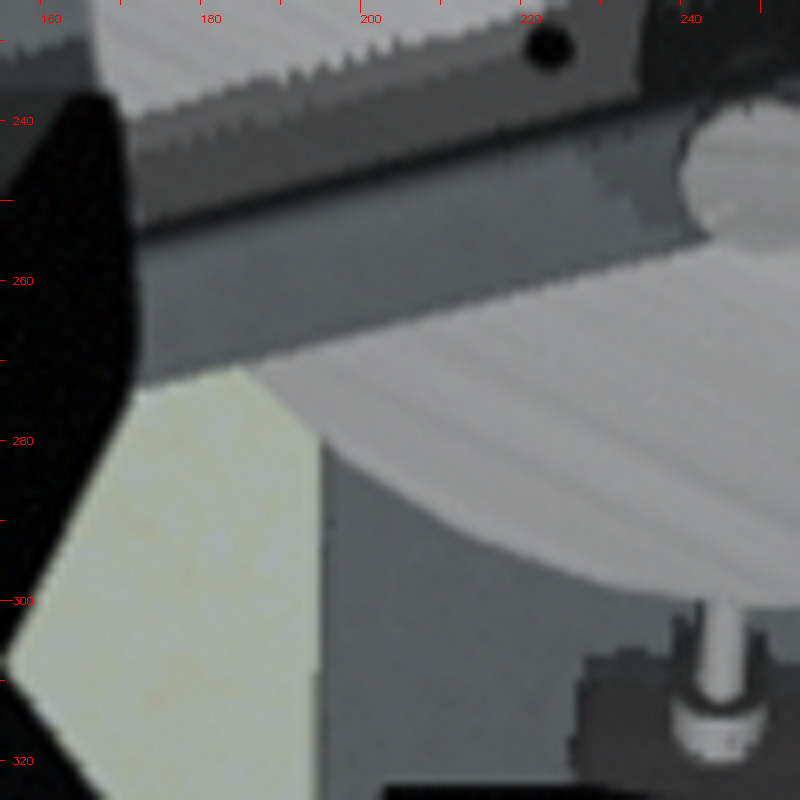

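```bash
python3 -c "
from h import *
s=env.observe(); ci=env.camera_info('wrist'); R=s['tool_rot']; 
Rc=R.T@ci['rotation']; tc=R.T@(ci['eye']-s['position']); print(tc)
np.savez('camtool.npz',Rc=Rc,tc=tc)
R1=np.array([[-0.01,-0.153,0.988],[-0.004,0.988,0.153],[-1,-0.003,-0.01]]); U,_,V=np.linalg.svd(R1); R1=U@V
c1=dict(ci); c1['rotation']=R1@Rc; c1['eye']=np.array([.4812,-.2401,.2246])+R1@tc; print(c1['eye'])
def c(x0,y0,L): return [(x0+(a+.5)/8-.5,y0+(b+.5)/8-.5) for a,b in L]
P=c(155,125,[(88,700),(103,600),(160,460),(225,360),(345,235),(520,127),(640,88),(720,76)])+c(255,125,[(60,75),(200,100),(455,245),(530,310),(610,420),(670,530),(695,630),(703,720)])+c(255,215,[(697,110),(665,250),(590,385),(490,505),(340,602),(240,648),(110,682)])+c(155,225,[(250,375),(320,437),(470,533),(600,583),(690,600),(780,606)])
x,r=disc_fit(P,'wrist',c1); print(x,np.round(r*1000,1))
b=bp('wrist',c(155,125,[(653,665)])+c(255,125,[(80,665)])+c(255,215,[(190,125),(78,297)])+c(155,225,[(548,48)]),[.045]*5,c1)
from scipy.optimize import least_squares
q=least_squares(lambda v:np.hypot(b[:,0]-v[0],b[:,1]-v[1])-v[2],[.555,-.235,.03]); print('bolts',q.x,q.fun*1000)
print('nut',bp('wrist',[(249.9,246.6)],[.089],c1),'ball', bp('wrist',c(155,225,[(722,735)]),[.025],c1), bp('wrist',c(155,225,[(725,620)]),[.025],c1))
for p in b: print(np.degrees(np.arctan2(p[1]-q.x[1],p[0]-q.x[0])))
d=x[:2]-q.x[:2]; print('ecc',d*1000,np.degrees(np.arctan2(d[1],d[0])))
kn=bp('wrist',[(244.9,179.4)],[.13],c1)[0]-[*q.x[:2],0]; print('knob ang',np.degrees(np.arctan2(kn[1],kn[0]))%360)
"
```

```text
[-0.14277989  0.00082147 -0.07246264]
[ 0.41085546 -0.24976927  0.36811222]
[ 0.54916233 -0.23015273  0.10894188] [-0.7 -0.6 -1.2 -1.3 -0.6  0.7  1.2  1.2  1.3  1.3 -0.7 -0.3 -0.8  0.1
 -0.3 -0.7 -0.8 -0.1 -0.5  0.5 -0.3  0.3  0.8  0.6  0.   0.   0.5  0.2
  0. ]
bolts [ 0.55722513 -0.23294494  0.0341419 ] [ 0.08198187 -0.09404956  0.05912729 -0.01189245 -0.03516713]
nut [[ 0.5565625  -0.23313828  0.089     ]] ball [[ 0.70083564 -0.22009028  0.025     ]] [[ 0.67680154 -0.22304574  0.025     ]]
-140.77216854366128
158.96767892475802
98.87127178835169
39.010088339242934
-80.31128349278349
ecc [-8.06280938  2.79221592] 160.8986177420078
knob ang 190.95359290058641
```

```bash
sed -i 's/^AX=.*/AX=np.array([.5565,-.2341])/' h.py; python3 -c "
from h import *
arc(6,10)"
```

```text
t8.53 P [ 633.5 -269.5   99.1] yaw_y -120.7 down [ 0.034  0.043 -0.999] q [-34.1  41.4  61.2   3.2  77.2  86. ] F [22.2 29.6 -0.9] w 21.4
ang 335.3 r 84.8 yaw-ang -456.0
[[np.float64(0.35), np.float64(0.82), 0], [np.float64(0.24), np.float64(0.86), 0], [np.float64(0.15), np.float64(0.88), 0], [np.float64(0.06), np.float64(0.89), 0], [np.float64(-0.04), np.float64(0.89), 0], [np.float64(-0.13), np.float64(0.88), 0], [np.float64(-0.22), np.float64(0.86), 0], [np.float64(-0.31), np.float64(0.83), 0], [np.float64(-0.39), np.float64(0.8), 0], [np.float64(-0.48), np.float64(0.75), 0]]
```

Call:
play_rows --travel '[[0.3,0.82,0],[0.24,0.86,0],[0.15,0.88,0],[0.06,0.89,0],[-0.04,0.89,0],[-0.13,0.88,0],[-0.22,0.86,0],[-0.31,0.83,0],[-0.39,0.8,0]]' --rotation '[[-0.02,0.017,0.1],[-0.02,0.017,0.1],[0,0,0.1],[0,0,0.1],[0,0,0.1],[0,0,0.1],[0,0,0.1],[0,0,0.1],[0,0,0.1]]' --claw '[2.0,2.0,2.0,2.0,2.0,2.0,2.0,2.0,2.0]'

```text
time_s: 9.28
position: [0.6287, -0.1915, 0.0997]
tool_rot: [[-0.001, 0.435, -0.9], [-0.007, -0.9, -0.435], [-1.0, 0.006, 0.004]]
ft_force: [1.8, -2.3, -0.4]
grip_width: 0.0212
```

```bash
python3 -c "
from h import *
arc(4,5)
import math
ang=[]
P={5:(501.3,-169.4),6:(559.3,-148.8),7:(593.1,-156.8),8:(619.8,-176.6),9:(637.1,-205.3),10:(641.9,-237.9),11:(633.9,-270.1),12:(633.5,-269.6),0:(473.7,-252)}
from flag import flag
A=[];C=[]
for i,p in P.items():
    A.append(math.atan2(p[1]/1000-AX[1],p[0]/1000-AX[0])); C.append(flag(cv2.imread(f'pics/s{i}.png'))[:2])
A=np.array(A);C=np.array(C);M=np.c_[np.ones_like(A),np.cos(A),np.sin(A)]
for y in (C[:,1],-C[:,0],.89*C[:,1]-.45*C[:,0]):
    x=np.linalg.lstsq(M,y,rcond=None)[0];print(np.degrees(math.atan2(x[2],x[1])), np.round(y-M@x,2))
"
```

```text
t9.28 P [ 628.7 -191.5   99.7] yaw_y -64.2 down [-0.001 -0.007 -1.   ] q [-27.1  38.6  66.7  -0.4  74.5  37.2] F [ 1.8 -2.3 -0.4] w 21.2
ang 30.5 r 83.8 yaw-ang -94.7
[[np.float64(-0.22), np.float64(0.56), 0], [np.float64(-0.35), np.float64(0.48), 0], [np.float64(-0.39), np.float64(0.45), 0], [np.float64(-0.42), np.float64(0.42), 0], [np.float64(-0.44), np.float64(0.39), 0]]
38.610957482571024 [ 0.08 -0.14  0.03  0.01  0.05  0.06 -0.02 -0.06 -0.01]
37.49232625754052 [ 0.04 -0.04 -0.04  0.04  0.04 -0.01 -0.04  0.01 -0.  ]
38.436759287422404 [ 0.09 -0.15  0.    0.03  0.06  0.05 -0.03 -0.05 -0.01]
```

Call:
play_rows --travel '[[-0.3,0.48,0],[-0.33,0.43,0],[0,0,0]]' --rotation '[[0,0,0.06],[0,0,0.06],[0,0,0]]' --claw '[2.0,2.0,2.0]'

```text
time_s: 9.53
position: [0.6207, -0.1803, 0.0997]
tool_rot: [[-0.0, 0.564, -0.826], [-0.006, -0.826, -0.564], [-1.0, 0.005, 0.004]]
ft_force: [2.1, 1.5, 0.8]
grip_width: 0.0213
```

```bash
python3 -c "
from h import *
arc(2,2)"
```

```text
t9.53 P [ 620.7 -180.3   99.7] yaw_y -55.7 down [-0.    -0.006 -1.   ] q [-26.5  37.6  68.8  -0.3  73.4  29.3] F [2.1 1.5 0.8] w 21.3
ang 40.0 r 83.8 yaw-ang -95.7
[[np.float64(-0.1), np.float64(0.3), 0], [np.float64(-0.2), np.float64(0.22), 0]]
```

Call:
play_rows --travel '[[0.15,-0.2,0],[0,0,0]]' --rotation '[[0,0,-0.03],[0,0,0]]' --claw '[2.0,2.0]'

```text
time_s: 9.7
position: [0.6217, -0.1818, 0.0998]
tool_rot: [[-0.001, 0.54, -0.842], [-0.006, -0.842, -0.54], [-1.0, 0.004, 0.004]]
ft_force: [5.3, -2.5, -2.2]
grip_width: 0.0208
```

```bash
python3 -c "
from h import *
arc(2,2)"
```

```text
t9.70 P [ 621.7 -181.8   99.8] yaw_y -57.3 down [-0.001 -0.006 -1.   ] q [-26.6  37.8  68.5  -0.3  73.6  30.8] F [ 5.3 -2.5 -2.2] w 20.8
ang 38.8 r 83.6 yaw-ang -96.1
[[np.float64(-0.08), np.float64(0.32), 0], [np.float64(-0.2), np.float64(0.22), 0]]
```

Call:
play_rows --travel '[[0.04,-0.06,0],[0,0,0],[0,0,0],[0,0,0],[0,0,0],[0,0,0],[0,0,3],[0,0,3],[0,0,3],[0,0,3],[0,0,2],[0,0,0]]' --rotation '[[0,0,0],[0,0,0],[0,0,0],[0,0,0],[0,0,0],[0,0,0],[0,0,0],[0,0,0],[0,0,0],[0,0,0],[0,0,0],[0,0,0]]' --claw '[2.0,7.0,7.0,7.0,7.0,7.0,7.0,7.0,7.0,7.0,7.0,7.0]'

```text
time_s: 10.7
position: [0.6188, -0.184, 0.2435]
tool_rot: [[-0.009, 0.537, -0.844], [-0.005, -0.844, -0.537], [-1.0, -0.001, 0.011]]
ft_force: [-0.0, -0.6, -0.1]
grip_width: 0.0698
```

```bash
python3 -c "
from h import *
s=st(); im,ci=snap('wrist','w13'); im,_=snap('scene','s13'); crop(im,110,140,230,265,6,'s13c')
from flag import flag; print(flag(im))"
```

```text
t10.70 P [ 618.8 -184.   243.5] yaw_y -57.5 down [-0.009 -0.005 -1.   ] q [-26.8  31.6  55.7  -0.5  93.   30.7] F [-0.  -0.6 -0.1] w 69.8
(np.float64(160.49252029462812), np.float64(256.8328679939026), np.float64(816.350261067161))
```

View pics/w13.png

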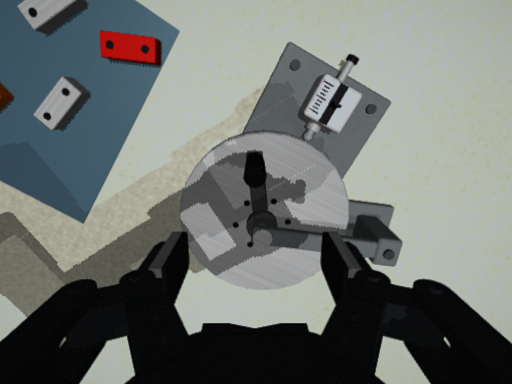

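View pics/s13c.png

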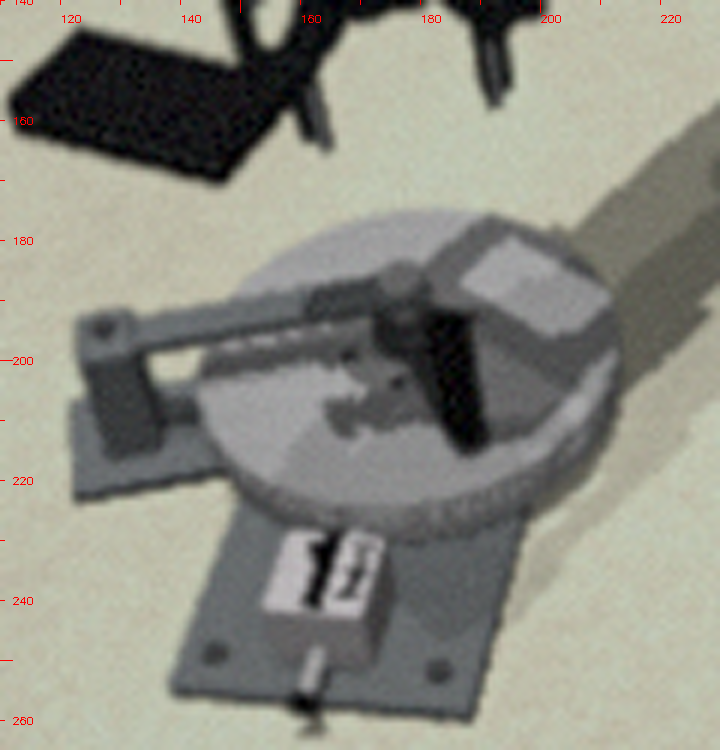

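```bash
python3 -c "
from h import *
im=cv2.imread('pics/w13.png');crop(im,170,120,360,300,4,'w13c');crop(im,260,30,400,170,5,'w13d')"
```

```text
(no output)
```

View pics/w13c.png

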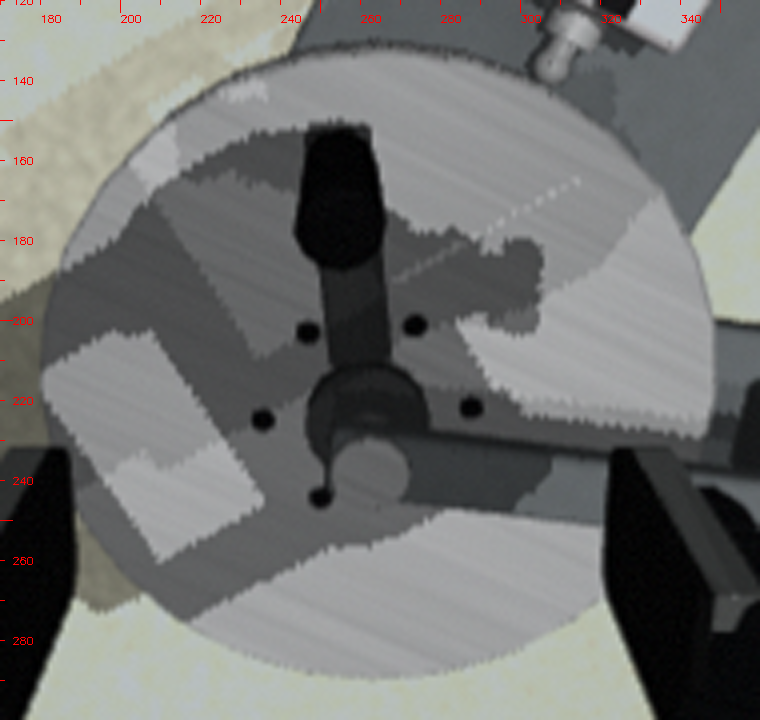

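View pics/w13d.png

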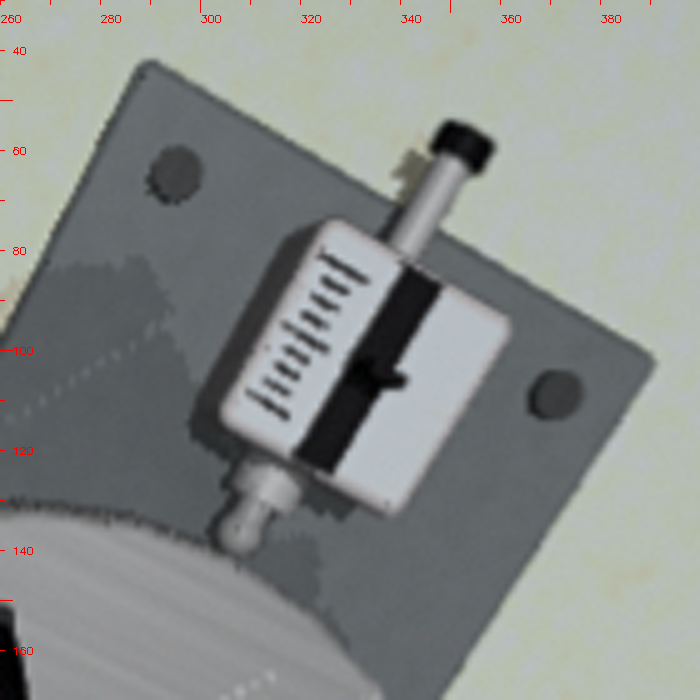

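```bash
cat > ana.py <<'E'
from h import *
def ana(ci,disc,bolts,ball,fix=True):
    x,r=disc_fit(disc,'wrist',ci); print('disc',np.round(x,4),np.round(r*1000,1))
    b=bp('wrist',bolts,[.045]*len(bolts),ci)
    q=least_squares(lambda v:np.hypot(b[:,0]-v[0],b[:,1]-v[1])-v[2],[.555,-.235,.03]); print('bolts',np.round(q.x,4))
    print([round(np.degrees(np.arctan2(p[1]-q.x[1],p[0]-q.x[0])),1) for p in b])
    d=x[:2]-q.x[:2]; print('ecc',d*1000,np.degrees(np.arctan2(d[1],d[0])))
    g=ball-q.x[:2]; print('gauge dir',np.hypot(*g),np.degrees(np.arctan2(g[1],g[0])))
E
python3 -c "
from ana import *
ci=env.camera_info('wrist')
c=lambda x0,y0,s,L:[(x0+(a+.5)/s-.5,y0+(b+.5)/s-.5) for a,b in L]
fr=c(260,30,5,[(335,222),(508,325),(395,515),(225,408)]); F=bp('wrist',fr,[.056]*4,ci); print(F,F.mean(0))
pl=c(260,30,5,[(240,530),(465,148)]); P=bp('wrist',pl,[.025]*2,ci); print('rod dir',np.degrees(np.arctan2(*(P[1]-P[0])[[1,0]])))
ana(ci,c(170,120,4,[(375,50),(470,60),(560,95),(630,155),(690,240),(712,310),(712,390),(600,607),(545,635),(460,665),(380,678),(285,660),(205,620),(42,350),(65,250),(120,160),(190,95),(250,65)]),c(170,120,4,[(308,332),(415,325),(471,407),(320,497),(263,420)]),F.mean(0)[:2])
print('knob',bp('wrist',c(170,120,4,[(340,228)]),[.13],ci))
"
```

```text
[[ 0.74175007 -0.19413564  0.056     ]
 [ 0.7450612  -0.23810719  0.056     ]
 [ 0.69983852 -0.24240541  0.056     ]
 [ 0.69833468 -0.19661442  0.056     ]] [ 0.72124612 -0.21781566  0.056     ]
rod dir 4.231243426408583
disc [ 0.565  -0.2306  0.1075] [-0.8 -0.5 -0.1 -1.3 -0.6 -0.4 -1.2  3.1  0.7  0.2  1.6 -0.9 -3.5 -0.1
 -0.2  0.3  1.8  1.9]
bolts [ 0.5556 -0.2322  0.0337]
[np.float64(66.3), np.float64(6.2), np.float64(-53.5), np.float64(-174.4), np.float64(126.6)]
ecc [9.41696744 1.67715107] 10.098429507987882
gauge dir 0.16624339353555143 4.975359756612993
knob [[ 0.62278007 -0.17988167  0.13      ]]
```

Call:
play_rows --travel '[[-0.8,2.0,0.2],[-0.8,2.0,0.2],[-0.8,2.0,0.2],[-0.8,2.0,0.2],[-0.8,2.0,0],[-0.8,2.0,0],[-0.8,2.0,0],[-0.8,2.0,0],[-0.8,2.0,0],[-0.6,2.0,0],[-0.6,2.0,0],[0,0,0]]' --rotation '[[0,0,-0.07],[0,0,-0.07],[0,0,-0.07],[0,0,-0.07],[0,0,-0.07],[0,0,-0.07],[0,0,-0.07],[0,0,-0.07],[0,0,-0.07],[0,0,-0.07],[0,0,-0.07],[0,0,0]]' --claw '[7.0,7.0,7.0,7.0,7.0,7.0,7.0,7.0,7.0,7.0,7.0,7.0]'

```text
time_s: 11.8
position: [0.5212, 0.0454, 0.224]
tool_rot: [[-0.044, -0.245, -0.968], [0.031, -0.969, 0.244], [-0.999, -0.019, 0.05]]
ft_force: [-0.5, -0.5, 0.9]
grip_width: 0.0702
```

```bash
python3 -c "
from h import *
s=st(); im,ci=snap('wrist','w14'); im,_=snap('scene','s14'); crop(im,220,160,320,300,5,'s14c')
print(pj('wrist',[[.55,.058,.022],[.645,.106,.022]],ci))
print('oiler',bp('scene',[(262.5,232)],[.12]),bp('top',[(226.5,143.5)],[.10]))"
```

```text
t11.80 P [521.2  45.4 224. ] yaw_y -104.2 down [-0.044  0.031 -0.999] q [-8.7 20.5 77.7  1.4 84.6 95.3] F [-0.5 -0.5  0.9] w 70.2
[[241.12749107 135.6190465 ]
 [176.59427837  62.03526305]]
oiler [[0.72000897 0.06380962 0.12      ]] [[0.73845518 0.06564622 0.1       ]]
```

View pics/w14.png

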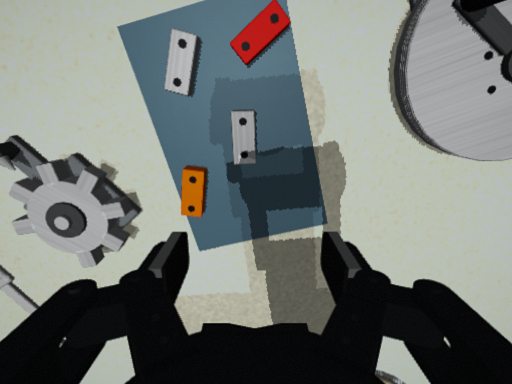

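View pics/s14c.png

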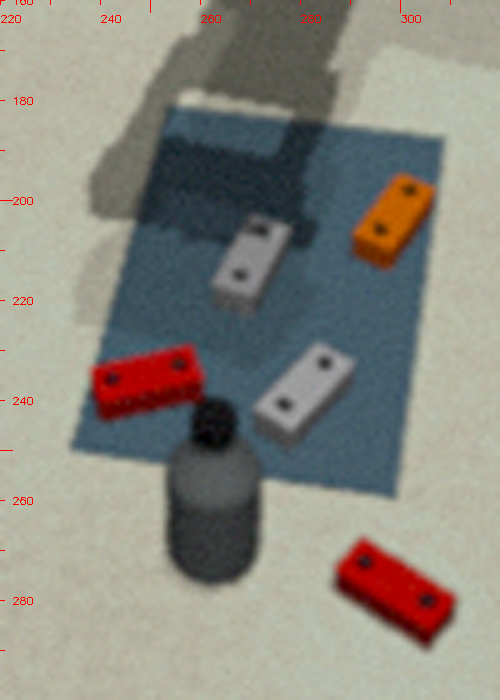

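```bash
python3 -c "
from h import *
ci=env.camera_info('wrist')
def bar(a,b,z=.022):
    P=bp('wrist',[a,b],[z]*2,ci); d=P[1]-P[0]; print(np.round(P.mean(0)*1000,1),'len %.1f ang %.1f'%(np.hypot(*d[:2])*1000,np.degrees(np.arctan2(d[1],d[0]))))
bar((244,154.7),(242.7,121.5)); bar((177.3,81.7),(181.8,43.5))
im=cv2.imread('pics/w14.png'); crop(im,150,20,290,180,5,'w14c')"
```

```text
[547.4  53.7  22. ] len 39.8 ang -12.5
[644.5 101.   22. ] len 39.4 ang -26.5
```

View pics/w14c.png

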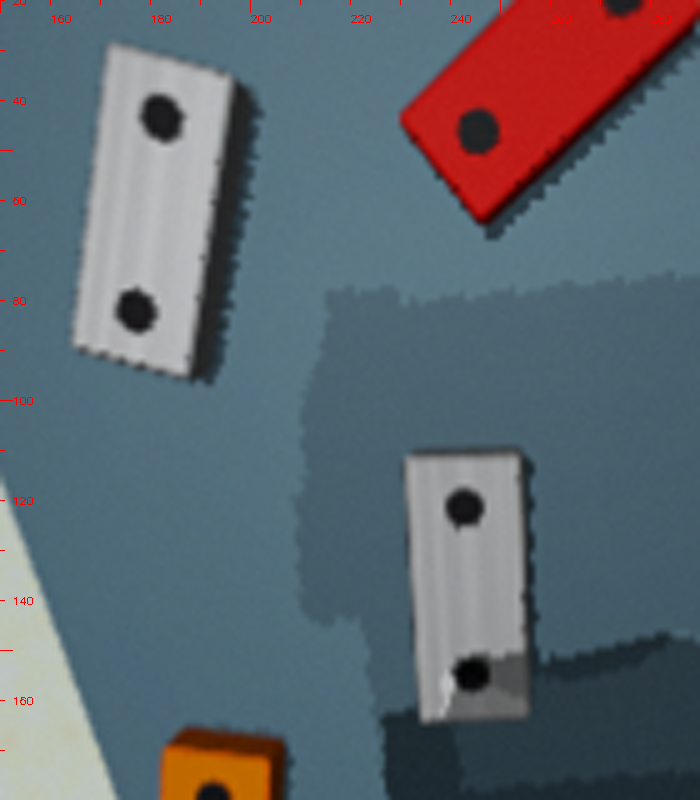

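Call:
play_rows --travel '[[1.4,0.5,-2.5],[1.3,0.5,-2.5],[0,0,-2.5],[0,0,-2.0],[0,0,0]]' --rotation '[[-0.03,-0.044,0.03],[0,0,0],[0,0,0],[0,0,0],[0,0,0]]' --claw '[6.0,6.0,6.0,6.0,6.0]'

```text
time_s: 12.32
position: [0.5517, 0.0484, 0.1232]
tool_rot: [[0.002, -0.208, -0.978], [-0.005, -0.978, 0.208], [-1.0, 0.004, -0.003]]
ft_force: [-0.4, 0.4, 0.4]
grip_width: 0.0602
```

```bash
python3 -c "
from h import *
s=st(); im,ci=snap('wrist','w15'); p=s['position']; print(pj('wrist',[p,[p[0],p[1],.022]],ci))"
```

```text
t12.32 P [551.7  48.4 123.2] yaw_y -102.0 down [ 0.002 -0.005 -1.   ] q [-7.1 27.9 83.4 -0.3 68.4 95. ] F [-0.4  0.4  0.4] w 60.2
[[253.35833711 239.15235011]
 [253.37586034 187.62464049]]
```

View pics/w15.png

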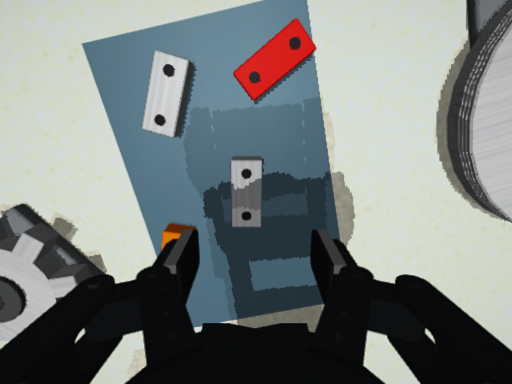

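```bash
cat >> h.py <<'E'
def bar(a,b,ci,z=.022):
    P=bp('wrist',[a,b],[z]*2,ci); d=P[1]-P[0]; print(np.round(P.mean(0)*1000,1),'len %.1f ang %.1f'%(np.hypot(*d[:2])*1000,np.degrees(np.arctan2(d[1],d[0]))))
E
python3 -c "
from h import *
ci=env.camera_info('wrist')
bar((247,215.8),(246.8,173.2),ci); bar((159.5,119.5),(168.5,69.5),ci)
print('orange',bp('top',[(211.5,210.5),(207.8,221)],[.022]*2), bp('wrist',[(164,227)],[.022],ci))"
```

```text
[546.5  55.6  22. ] len 40.6 ang -12.2
[644.8 103.6  22. ] len 40.4 ang -27.8
orange [[0.51133775 0.13657006 0.022     ]
 [0.47341214 0.15184125 0.022     ]] [[0.53204073 0.138375   0.022     ]]
```

Call:
play_rows --travel '[[-0.5,0.7,-2.5],[0,0,-2.5],[0,0,-2.0],[0,0,0]]' --rotation '[[0,0,0],[0,0,0],[0,0,0],[0,0,0]]' --claw '[6.0,6.0,6.0,6.0]'

```text
time_s: 12.7
position: [0.5509, 0.0522, 0.0576]
tool_rot: [[0.013, -0.209, -0.978], [-0.007, -0.978, 0.208], [-1.0, 0.004, -0.014]]
ft_force: [-1.4, -0.4, -0.6]
grip_width: 0.0603
```

```bash
python3 -c "
from h import *
s=st(); im,ci=snap('wrist','w16')"
```

```text
t12.70 P [550.9  52.2  57.6] yaw_y -102.0 down [ 0.013 -0.007 -1.   ] q [-6.7 32.5 88.2 -0.3 58.4 95.5] F [-1.4 -0.4 -0.6] w 60.3
```

View pics/w16.png

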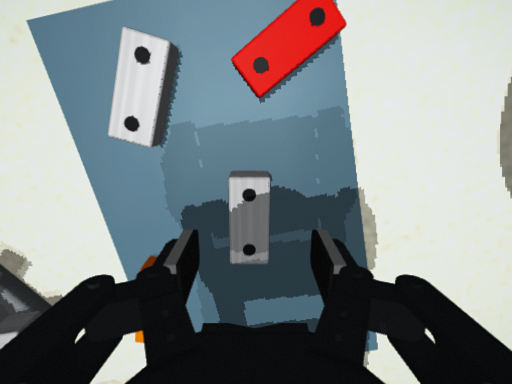

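```bash
python3 -c "
from h import *
ci=env.camera_info('wrist')
bar((249,250),(249,195),ci)"
```

```text
[546.5  56.3  22. ] len 40.6 ang -12.4
```

Call:
play_rows --travel '[[-0.5,0.4,-1.5],[-0.1,0.1,-1.5],[0,0,-1.0],[0,0,0]]' --rotation '[[0,0.014,0],[0,0,0],[0,0,0],[0,0,0]]' --claw '[6.0,6.0,6.0,6.0]'

```text
time_s: 13.08
position: [0.5493, 0.0561, 0.0232]
tool_rot: [[0.011, -0.209, -0.978], [-0.009, -0.978, 0.209], [-1.0, 0.006, -0.012]]
ft_force: [-0.7, 0.7, -0.2]
grip_width: 0.0603
```

```bash
python3 -c "
from h import *
s=st()"
```

```text
t13.08 P [549.3  56.1  23.2] yaw_y -102.1 down [ 0.011 -0.009 -1.   ] q [-6.3 35.4 90.1 -0.5 53.9 96.1] F [-0.7  0.7 -0.2] w 60.3
```

Call:
play_rows --travel '[[-0.3,0,-1.0],[0,0,-0.8],[0,0,0]]' --rotation '[[0.009,0.011,0],[0,0,0],[0,0,0]]' --claw '[6.0,6.0,6.0]'

```text
time_s: 13.33
position: [0.5472, 0.0559, 0.0054]
tool_rot: [[0.002, -0.209, -0.978], [0.001, -0.978, 0.209], [-1.0, -0.001, -0.001]]
ft_force: [-0.6, 0.2, -0.6]
grip_width: 0.0597
```

```bash
python3 -c "
from h import *
s=st()"
```

```text
t13.33 P [547.2  55.9   5.4] yaw_y -102.0 down [ 0.002  0.001 -1.   ] q [-6.5 36.9 90.9  0.1 52.1 95.5] F [-0.6  0.2 -0.6] w 59.7
```

Call:
play_rows --travel '[[0,0,0],[0,0,0],[0,0,0],[0,0,0],[0,0,0],[0,0,0],[0,0,1.0],[0,0,1.5],[0,0,0]]' --rotation '[[0,0,0],[0,0,0],[0,0,0],[0,0,0],[0,0,0],[0,0,0],[0,0,0],[0,0,0],[0,0,0]]' --claw '[2.4,2.4,2.4,2.4,2.4,2.4,2.4,2.4,2.4]' --squeeze 70

```text
time_s: 14.08
position: [0.5466, 0.0559, 0.0322]
tool_rot: [[-0.001, -0.209, -0.978], [0.001, -0.978, 0.209], [-1.0, -0.001, 0.001]]
ft_force: [1.0, -0.7, -3.4]
grip_width: 0.0262
```

```bash
python3 -c "
from h import *
s=st(); im,ci=snap('wrist','w17')"
```

```text
t14.08 P [546.6  55.9  32.2] yaw_y -102.1 down [-0.001  0.001 -1.   ] q [-6.5 34.6 89.7  0.1 55.8 95.5] F [ 1.  -0.7 -3.4] w 26.2
```

View pics/w17.png

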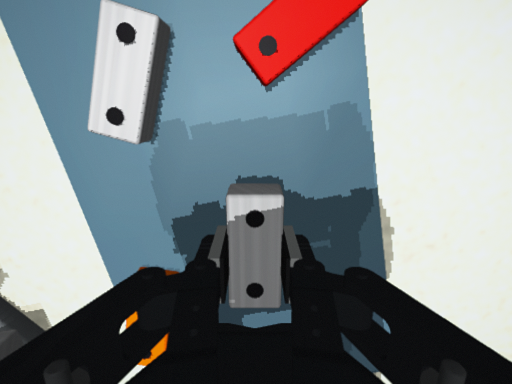

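Call:
play_rows --travel '[[0,-0.5,2.5],[0,-1,2.5],[-0.3,-2.2,2.5],[-0.3,-2.2,2.5],[-0.3,-2.2,0],[-0.3,-2.2,0],[-0.3,-2.2,0],[-0.3,-2.2,0],[-0.3,-2.2,0],[-0.3,-2.2,0],[-0.3,-2.2,0],[-0.3,-2.2,0]]' --rotation '[[0,0,-0.08],[0,0,-0.08],[0,0,-0.08],[0,0,-0.08],[0,0,-0.08],[0,0,-0.08],[0,0,-0.08],[0,0,-0.08],[0,0,-0.08],[0,0,-0.08],[0,0,-0.08],[0,0,-0.08]]' --claw '[2.4,2.4,2.4,2.4,2.4,2.4,2.4,2.4,2.4,2.4,2.4,2.4]'

```text
time_s: 15.13
position: [0.51, -0.1843, 0.1306]
tool_rot: [[-0.003, -0.935, -0.355], [0.01, -0.355, 0.935], [-1.0, -0.0, 0.011]]
ft_force: [0.1, 0.8, -2.2]
grip_width: 0.026
```

```bash
python3 -c "
from h import *
s=st()"
```

```text
t15.13 P [ 510.  -184.3  130.6] yaw_y -159.2 down [-0.003  0.01  -1.   ] q [-32.6  26.6  84.4   0.4  69.4 126.5] F [ 0.1  0.8 -2.2] w 26.0
```

Call:
play_rows --travel '[[0,-2.0,0],[0,-2.0,0],[0,-2.0,0],[0,-2.0,0],[0,-0.4,0],[0,0,0]]' --rotation '[[0,0,-0.07],[0,0,-0.07],[0,0,-0.07],[0,0,-0.07],[0,0,0],[0,0,0]]' --claw '[2.4,2.4,2.4,2.4,2.4,2.4]'

```text
time_s: 15.63
position: [0.5069, -0.2758, 0.1265]
tool_rot: [[-0.005, -0.998, -0.06], [0.014, -0.06, 0.998], [-1.0, 0.004, 0.014]]
ft_force: [-0.2, 0.6, -3.5]
grip_width: 0.0265
```

```bash
python3 -c "
from h import *
s=st(); im,ci=snap('wrist','w18')"
```

```text
t15.63 P [ 506.9 -275.8  126.5] yaw_y -176.6 down [-0.005  0.014 -1.   ] q [-40.5  30.1  78.8   0.5  71.9 135.9] F [-0.2  0.6 -3.5] w 26.5
```

View pics/w18.png

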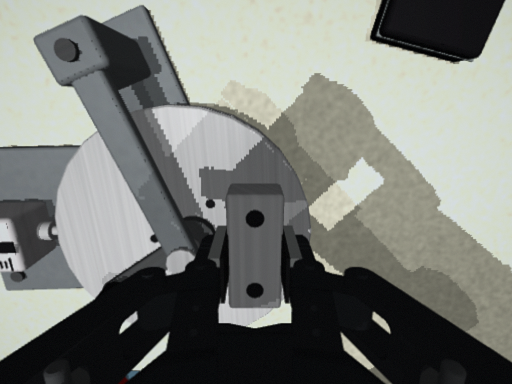

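Call:
play_rows --travel '[[-0.5,0.5,-1.5],[0,0,-1.5],[0,0,-1.5],[0,0,-1.0],[0,0,0]]' --rotation '[[-0.014,-0.005,0.025],[0,0,0],[0,0,0],[0,0,0],[0,0,0]]' --claw '[2.4,2.4,2.4,2.4,2.4]'

```text
time_s: 16.1
position: [0.5015, -0.2648, 0.0694]
tool_rot: [[-0.0, -0.995, -0.096], [0.001, -0.096, 0.995], [-1.0, 0.0, 0.001]]
ft_force: [-0.6, -0.5, -3.7]
grip_width: 0.0263
```

```bash
python3 -c "
from h import *
s=st(); snap('wrist','w19');im,_=snap('scene','s19'); crop(im,110,120,240,265,5.5,'s19c')"
```

```text
t16.10 P [ 501.5 -264.8   69.4] yaw_y -174.5 down [-0.     0.001 -1.   ] q [-39.8  32.9  84.7   0.   62.4 134.7] F [-0.6 -0.5 -3.7] w 26.3
```

View pics/w19.png

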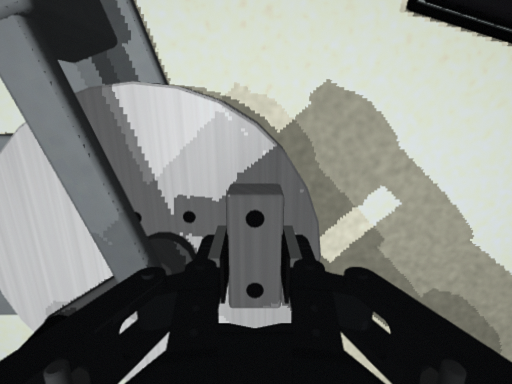

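View pics/s19c.png

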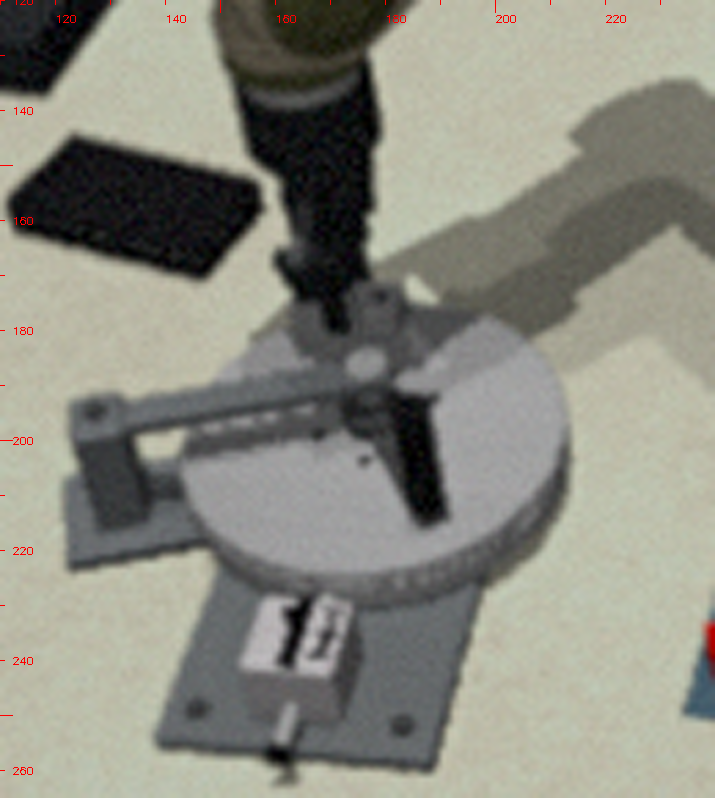

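Call:
play_rows --travel '[[0,-0.7,-0.6],[0,0,-0.5],[0,0,0]]' --rotation '[[0,0,0],[0,0,0],[0,0,0]]' --claw '[2.4,2.4,2.4]'

```text
time_s: 16.45
position: [0.5034, -0.2731, 0.0615]
tool_rot: [[0.005, -0.995, -0.098], [-0.004, -0.098, 0.995], [-1.0, -0.005, -0.004]]
ft_force: [0.6, 0.7, -3.5]
grip_width: 0.0261
```

```bash
python3 -c "
from h import *
s=st()"
```

```text
t16.45 P [ 503.4 -273.1   61.5] yaw_y -174.4 down [ 0.005 -0.004 -1.   ] q [-40.3  33.8  84.5   0.   61.3 134. ] F [ 0.6  0.7 -3.5] w 26.1
```

Call:
play_rows --travel '[[-0.15,0.2,-0.5],[0,0,-0.4],[0,0,0]]' --rotation '[[0.004,0.005,0],[0,0,0],[0,0,0]]' --claw '[2.4,2.4,2.4]'

```text
time_s: 16.7
position: [0.502, -0.2713, 0.0521]
tool_rot: [[0.001, -0.995, -0.098], [0.0, -0.098, 0.995], [-1.0, -0.001, 0.0]]
ft_force: [0.3, -0.3, -4.3]
grip_width: 0.0264
```

```bash
python3 -c "
from h import *
s=st()"
```

```text
t16.70 P [ 502.  -271.3   52.1] yaw_y -174.4 down [ 0.001  0.    -1.   ] q [-40.3  34.5  85.1   0.   60.3 134.1] F [ 0.3 -0.3 -4.3] w 26.4
```

Call:
play_rows --travel '[[0,0,-0.15],[0,0,0]]' --rotation '[[0,0,0],[0,0,0]]' --claw '[2.4,2.4]'

```text
time_s: 16.87
position: [0.5022, -0.2715, 0.051]
tool_rot: [[0.001, -0.995, -0.098], [-0.0, -0.098, 0.995], [-1.0, -0.001, -0.001]]
ft_force: [0.2, 0.3, -3.8]
grip_width: 0.0262
```

```bash
python3 -c "
from h import *
s=st()"
```

```text
t16.87 P [ 502.2 -271.5   51. ] yaw_y -174.4 down [ 0.001 -0.    -1.   ] q [-40.3  34.6  85.2   0.   60.1 134.1] F [ 0.2  0.3 -3.8] w 26.2
```

Call:
play_rows --travel '[[0,0,-0.15],[0,0,0]]' --rotation '[[0,0,0],[0,0,0]]' --claw '[2.4,2.4]'

```text
time_s: 17.03
position: [0.5024, -0.2717, 0.0513]
tool_rot: [[0.002, -0.995, -0.098], [-0.002, -0.098, 0.995], [-1.0, -0.002, -0.002]]
ft_force: [0.1, 0.0, -3.7]
grip_width: 0.0261
```

```bash
python3 -c "
from h import *
s=st()"
```

```text
t17.03 P [ 502.4 -271.7   51.3] yaw_y -174.4 down [ 0.002 -0.002 -1.   ] q [-40.3  34.6  85.2   0.   60.1 134.1] F [ 0.1  0.  -3.7] w 26.1
```

Call:
play_rows --travel '[[0,0,-0.3],[0,0,-0.1]]' --rotation '[[0,0,0],[0,0,0]]' --claw '[2.4,2.4]'

```text
time_s: 17.2
position: [0.5031, -0.2724, 0.0509]
tool_rot: [[0.005, -0.995, -0.099], [-0.005, -0.099, 0.995], [-1.0, -0.005, -0.006]]
ft_force: [-2.7, 2.8, 2.2]
grip_width: 0.0263
```

```bash
python3 -c "
from h import *
s=st()"
```

```text
t17.20 P [ 503.1 -272.4   50.9] yaw_y -174.3 down [ 0.005 -0.005 -1.   ] q [-40.3  34.6  85.2  -0.   59.7 134.1] F [-2.7  2.8  2.2] w 26.3
```

Call:
play_rows --travel '[[0,0,0],[0,0,0],[0,0,0],[0,0,0],[0,0,1.0],[0,0,2.0],[0,0,3.0],[0,0,3.0],[0,0,3.0],[0,0,0]]' --rotation '[[0,0,0],[0,0,0],[0,0,0],[0,0,0],[0,0,0],[0,0,0],[0,0,0],[0,0,0],[0,0,0],[0,0,0]]' --claw '[4.6,4.6,4.6,4.6,4.6,4.6,4.6,4.6,4.6,4.6]'

```text
time_s: 18.03
position: [0.5027, -0.2721, 0.1777]
tool_rot: [[0.005, -0.995, -0.099], [-0.005, -0.099, 0.995], [-1.0, -0.004, -0.005]]
ft_force: [-1.0, -0.4, -0.3]
grip_width: 0.0463
```

```bash
python3 -c "
from h import *
s=st(); snap('wrist','w20');im,_=snap('scene','s20'); crop(im,110,140,310,300,4,'s20c')
from flag import flag; print(flag(im))"
```

```text
t18.03 P [ 502.7 -272.1  177.7] yaw_y -174.3 down [ 0.005 -0.005 -1.   ] q [-40.3  26.2  76.3  -0.   77.1 134.1] F [-1.  -0.4 -0.3] w 46.3
(np.float64(160.47941404816677), np.float64(256.8445765756326), np.float64(865.9676268529835))
```

View pics/w20.png

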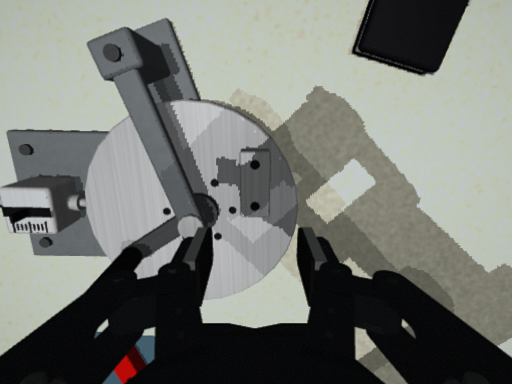

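View pics/s20c.png

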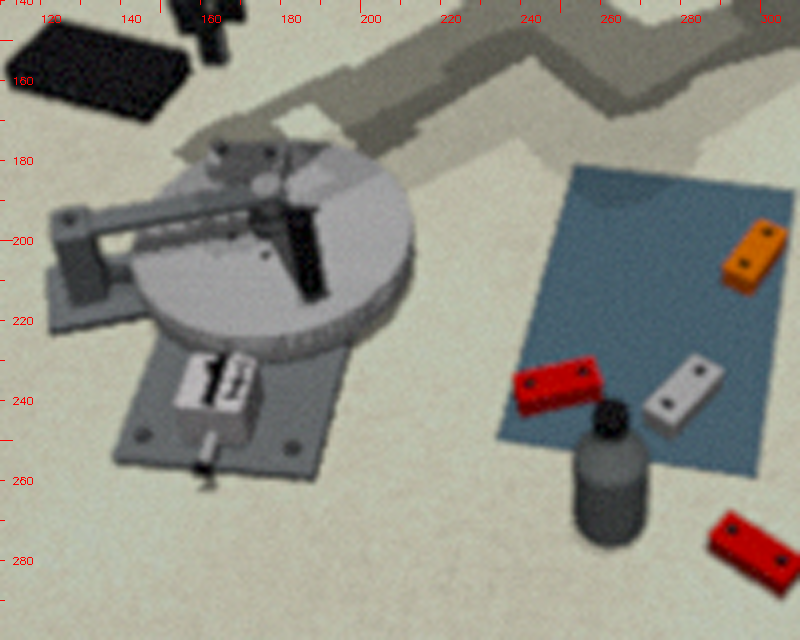

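Call:
play_rows --travel '[[0.5,2.2,0.5],[0.5,2.2,0.5],[0.7,2.2,0.5],[0.8,2.2,0],[0.9,2.2,0],[0.9,2.2,0],[0.9,2.2,0],[0.9,2.2,0],[0.9,2.2,0],[0.9,2.2,0],[0.9,2.2,0],[0.9,2.2,0]]' --rotation '[[0,0,0.06],[0,0,0.06],[0,0,0.06],[0,0,0.06],[0,0,0.06],[0,0,0.06],[0,0,0.06],[0,0,0.06],[0,0,0.06],[0,0,0.06],[0,0,0.06],[0,0,0.06]]' --claw '[6.0,6.0,6.0,6.0,6.0,6.0,6.0,6.0,6.0,6.0,6.0,6.0]'

```text
time_s: 19.13
position: [0.5938, 0.0033, 0.173]
tool_rot: [[-0.03, -0.665, -0.746], [0.002, -0.747, 0.665], [-1.0, 0.019, 0.024]]
ft_force: [-0.4, 0.6, -0.1]
grip_width: 0.06
```

Call:
play_rows --travel '[[0.9,2.2,0],[0.9,2.2,0],[0.9,2.2,0],[0.9,2.0,0],[0.6,1.5,0],[0,0,0]]' --rotation '[[0,0,0.06],[0,0,0.06],[0,0,0.06],[0,0,0.06],[0,0,0.03],[0,0,0]]' --claw '[6.0,6.0,6.0,6.0,6.0,6.0]'

```text
time_s: 19.63
position: [0.6346, 0.1142, 0.163]
tool_rot: [[-0.047, -0.422, -0.905], [-0.007, -0.906, 0.423], [-0.999, 0.026, 0.04]]
ft_force: [0.1, -0.5, -0.2]
grip_width: 0.06
```

```bash
python3 -c "
from h import *
s=st(); im,ci=snap('wrist','w21')"
```

```text
t19.63 P [634.6 114.2 163. ] yaw_y -115.0 down [-0.047 -0.007 -0.999] q [-1.000e-01  3.550e+01  6.190e+01 -4.000e-01  8.530e+01  1.149e+02] F [ 0.1 -0.5 -0.2] w 60.0
```

View pics/w21.png

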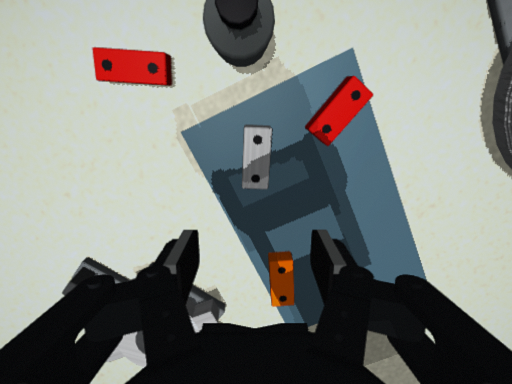

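```bash
python3 -c "
from h import *
ci=env.camera_info('wrist')
bar((255.5,178.8),(257.7,139.8),ci)"
```

```text
[642.1 102.   22. ] len 40.3 ang -28.1
```

Call:
play_rows --travel '[[0.8,-0.9,-2.5],[0,0,-2.5],[0,0,-2.5],[0,0,-2.0],[0,0,0]]' --rotation '[[0.007,-0.047,-0.05],[0,0,0],[0,0,0],[0,0,0],[0,0,0]]' --claw '[6.0,6.0,6.0,6.0,6.0]'

```text
time_s: 20.1
position: [0.6397, 0.0997, 0.0617]
tool_rot: [[-0.003, -0.477, -0.879], [0.0, -0.879, 0.477], [-1.0, 0.001, 0.003]]
ft_force: [-1.9, 0.5, -0.8]
grip_width: 0.0598
```

```bash
python3 -c "
from h import *
s=st(); im,ci=snap('wrist','w22')"
```

```text
t20.10 P [639.7  99.7  61.7] yaw_y -118.5 down [-0.003  0.    -1.   ] q [ -1.6  40.2  70.7   0.   69.3 116.9] F [-1.9  0.5 -0.8] w 59.8
```

View pics/w22.png

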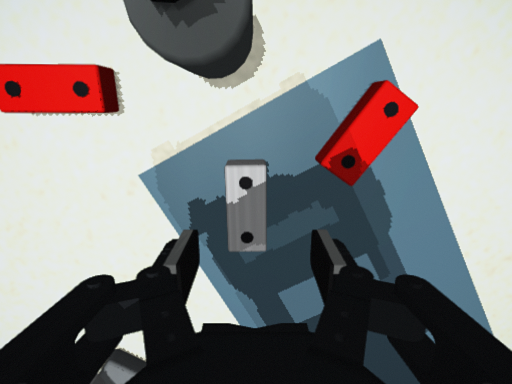

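```bash
python3 -c "
from h import *
s=env.observe();ci=env.camera_info('wrist')
bar((246.7,237.6),(245.6,183),ci)
R=s['tool_rot'];c=np.array([.6445,.1033])
for p in [(350,186),(316,159),(312,153)]:
    P=bp('wrist',[p],[.011],ci)[0]; d=P[:2]-c; print('red corner jaw/long',d@R[:2,1]*1000,d@R[:2,2]*1000)
"
```

```text
[643.4 103.8  22. ] len 40.5 ang -27.9
red corner jaw/long 74.19905125511977 -13.684431632474753
red corner jaw/long 48.71884022902233 -33.26846238215866
red corner jaw/long 45.6931960697314 -37.474135739960516
```

Call:
play_rows --travel '[[0.4,0.4,-1.5],[0,0,-1.5],[0,0,-1.2],[0,0,0]]' --rotation '[[0,0,0.01],[0,0,0],[0,0,0],[0,0,0]]' --claw '[5.5,5.5,5.5,5.5]'

```text
time_s: 20.48
position: [0.6464, 0.1012, 0.0252]
tool_rot: [[0.006, -0.471, -0.882], [-0.0, -0.882, 0.471], [-1.0, -0.002, -0.005]]
ft_force: [0.1, -0.9, -0.6]
grip_width: 0.055
```

```bash
python3 -c "
from h import *
s=st()"
```

```text
t20.48 P [646.4 101.2  25.2] yaw_y -118.1 down [ 0.006 -0.    -1.   ] q [ -1.4  43.   71.7  -0.   65.  116.7] F [ 0.1 -0.9 -0.6] w 55.0
```

Call:
play_rows --travel '[[-0.3,0.25,-1.0],[0,0,-0.9],[0,0,0]]' --rotation '[[0,0.006,0],[0,0,0],[0,0,0]]' --claw '[5.5,5.5,5.5]'

```text
time_s: 20.73
position: [0.6442, 0.1032, 0.0074]
tool_rot: [[0.003, -0.472, -0.881], [-0.001, -0.881, 0.472], [-1.0, -0.001, -0.003]]
ft_force: [0.2, 0.2, -0.4]
grip_width: 0.055
```

```bash
python3 -c "
from h import *
s=st()"
```

```text
t20.73 P [644.2 103.2   7.4] yaw_y -118.2 down [ 0.003 -0.001 -1.   ] q [ -1.3  44.2  72.6  -0.   63.  116.9] F [ 0.2  0.2 -0.4] w 55.0
```

Call:
play_rows --travel '[[0,0,-0.25],[0,0,0],[0,0,0],[0,0,0],[0,0,0],[0,0,0],[0,0,0],[0,0,1.0],[0,0,1.5],[0,0,2.0],[0,0,2.0],[0,0,2.0]]' --rotation '[[0,0,0],[0,0,0],[0,0,0],[0,0,0],[0,0,0],[0,0,0],[0,0,0],[0,0,0],[0,0,0],[0,0,0],[0,0,0],[0,0,0]]' --claw '[5.5,2.4,2.4,2.4,2.4,2.4,2.4,2.4,2.4,2.4,2.4,2.4]' --squeeze 70

```text
time_s: 21.73
position: [0.6405, 0.1033, 0.0898]
tool_rot: [[-0.01, -0.472, -0.881], [-0.0, -0.881, 0.472], [-1.0, 0.005, 0.008]]
ft_force: [0.6, -0.8, -3.0]
grip_width: 0.0261
```

```bash
python3 -c "
from h import *
s=st(); im,ci=snap('wrist','w23')"
```

```text
t21.73 P [640.5 103.3  89.8] yaw_y -118.2 down [-0.01 -0.   -1.  ] q [ -1.3  38.7  68.5  -0.   73.4 116.9] F [ 0.6 -0.8 -3. ] w 26.1
```

View pics/w23.png

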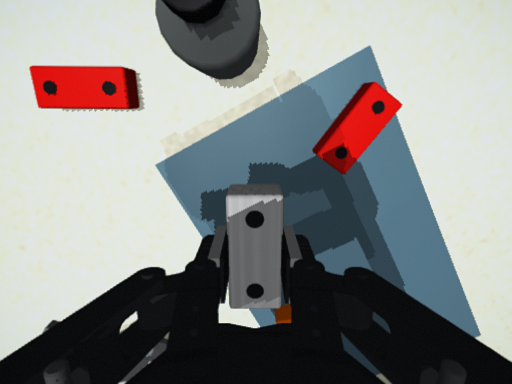

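Call:
play_rows --travel '[[-1.2,-2.1,1.5],[-1.2,-2.1,1.5],[-1.2,-2.1,1.0],[-1.2,-2.1,0.5],[-1.2,-2.1,0.5],[-1.2,-2.1,0],[-1.2,-2.1,0],[-1.2,-2.1,0],[-1.2,-2.1,0],[-1.2,-2.1,0],[-1.0,-2.1,0],[-0.7,-2.1,0]]' --rotation '[[0,0,-0.07],[0,0,-0.07],[0,0,-0.07],[0,0,-0.07],[0,0,-0.07],[0,0,-0.07],[0,0,-0.07],[0,0,-0.07],[0,0,-0.07],[0,0,-0.07],[0,0,-0.07],[0,0,-0.07]]' --claw '[2.4,2.4,2.4,2.4,2.4,2.4,2.4,2.4,2.4,2.4,2.4,2.4]'

```text
time_s: 22.78
position: [0.4972, -0.1539, 0.1476]
tool_rot: [[0.001, -0.979, -0.206], [-0.001, -0.206, 0.979], [-1.0, -0.001, -0.001]]
ft_force: [1.1, -0.2, -4.1]
grip_width: 0.0265
```

```bash
python3 -c "
from h import *
s=st()"
```

```text
t22.78 P [ 497.2 -153.9  147.6] yaw_y -168.1 down [ 0.001 -0.001 -1.   ] q [-30.2  23.4  86.9  -0.   69.7 137.9] F [ 1.1 -0.2 -4.1] w 26.5
```

Call:
play_rows --travel '[[0,-2.1,0],[0,-1.8,-1.0],[0,-0.5,-1.5],[0,0,-1.5],[0,0,-1.5],[0,0,0]]' --rotation '[[0,0,-0.06],[0,0,-0.05],[0,0,0],[0,0,0],[0,0,0],[0,0,0]]' --claw '[2.4,2.4,2.4,2.4,2.4,2.4]'

```text
time_s: 23.28
position: [0.4942, -0.2051, 0.0911]
tool_rot: [[0.003, -0.997, -0.08], [-0.004, -0.08, 0.997], [-1.0, -0.003, -0.004]]
ft_force: [-0.7, 0.4, -4.2]
grip_width: 0.0259
```

```bash
python3 -c "
from h import *
s=st(); snap('wrist','w24')"
```

```text
t23.28 P [ 494.2 -205.1   91.1] yaw_y -175.4 down [ 0.003 -0.004 -1.   ] q [-3.520e+01  2.860e+01  8.880e+01 -1.000e-01  6.230e+01  1.403e+02] F [-0.7  0.4 -4.2] w 25.9
```

View pics/w24.png

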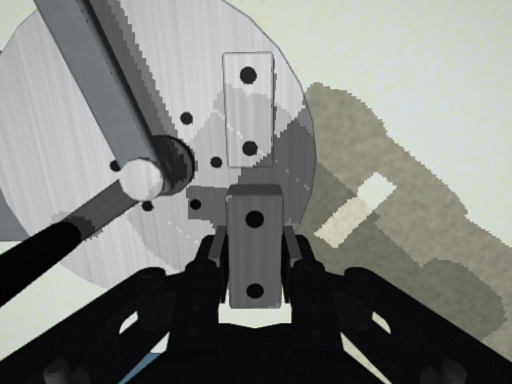

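Call:
play_rows --travel '[[0.2,0.4,-1.3],[0,0,-1.2],[0,0,-0.3],[0,0,0]]' --rotation '[[0.004,0.003,0.01],[0,0,0],[0,0,0],[0,0,0]]' --claw '[2.4,2.4,2.4,2.4]'

```text
time_s: 23.67
position: [0.4984, -0.2016, 0.0674]
tool_rot: [[0.006, -0.996, -0.092], [-0.004, -0.092, 0.996], [-1.0, -0.006, -0.005]]
ft_force: [-0.1, 0.2, -3.9]
grip_width: 0.0259
```

```bash
python3 -c "
from h import *
s=st()"
```

```text
t23.67 P [ 498.4 -201.6   67.4] yaw_y -174.7 down [ 0.006 -0.004 -1.   ] q [-34.7  30.6  90.    0.   58.9 140.1] F [-0.1  0.2 -3.9] w 25.9
```

Call:
play_rows --travel '[[-0.1,0.1,-0.8],[0,0,-0.5],[0,0,0]]' --rotation '[[0.004,0.006,0],[0,0,0],[0,0,0]]' --claw '[2.4,2.4,2.4]'

```text
time_s: 23.92
position: [0.4984, -0.2009, 0.0558]
tool_rot: [[0.003, -0.996, -0.092], [-0.002, -0.092, 0.996], [-1.0, -0.002, -0.002]]
ft_force: [0.0, 0.8, -4.2]
grip_width: 0.0262
```

```bash
python3 -c "
from h import *
s=st()"
```

```text
t23.92 P [ 498.4 -200.9   55.8] yaw_y -174.7 down [ 0.003 -0.002 -1.   ] q [-34.6  31.6  90.6  -0.   57.6 140.1] F [ 0.   0.8 -4.2] w 26.2
```

Call:
play_rows --travel '[[-0.1,0,-0.4],[0,0,-0.2],[0,0,0]]' --rotation '[[0,0,0],[0,0,0],[0,0,0]]' --claw '[2.4,2.4,2.4]'

```text
time_s: 24.17
position: [0.4975, -0.2011, 0.0508]
tool_rot: [[0.004, -0.996, -0.092], [-0.003, -0.092, 0.996], [-1.0, -0.003, -0.003]]
ft_force: [-0.2, -0.8, -3.4]
grip_width: 0.0266
```

```bash
python3 -c "
from h import *
s=st()"
```

```text
t24.17 P [ 497.5 -201.1   50.8] yaw_y -174.7 down [ 0.004 -0.003 -1.   ] q [-34.7  32.   91.1  -0.   56.7 140.1] F [-0.2 -0.8 -3.4] w 26.6
```

Call:
play_rows --travel '[[0,0,-0.3],[0,0,-0.1]]' --rotation '[[0,0,0],[0,0,0]]' --claw '[2.4,2.4]'

```text
time_s: 24.33
position: [0.4977, -0.2012, 0.0508]
tool_rot: [[0.006, -0.996, -0.093], [-0.005, -0.093, 0.996], [-1.0, -0.006, -0.005]]
ft_force: [-0.3, -0.2, -3.9]
grip_width: 0.0262
```

```bash
python3 -c "
from h import *
s=st()"
```

```text
t24.33 P [ 497.7 -201.2   50.8] yaw_y -174.7 down [ 0.006 -0.005 -1.   ] q [-34.6  31.9  91.1  -0.   56.5 140.1] F [-0.3 -0.2 -3.9] w 26.2
```

Call:
play_rows --travel '[[0,0,-0.4],[0,0,-0.1]]' --rotation '[[0.005,0.006,0],[0,0,0]]' --claw '[2.4,2.4]'

```text
time_s: 24.5
position: [0.4982, -0.2014, 0.0511]
tool_rot: [[0.004, -0.996, -0.093], [-0.003, -0.093, 0.996], [-1.0, -0.003, -0.003]]
ft_force: [0.0, 0.0, -4.3]
grip_width: 0.0262
```

```bash
python3 -c "
from h import *
s=st()"
```

```text
t24.50 P [ 498.2 -201.4   51.1] yaw_y -174.6 down [ 0.004 -0.003 -1.   ] q [-34.6  32.   90.9  -0.   56.8 140. ] F [ 0.   0.  -4.3] w 26.2
```

Call:
play_rows --travel '[[-0.1,0,-0.5],[0,0,-0.3],[0,0,-0.3]]' --rotation '[[0,0,0],[0,0,0],[0,0,0]]' --claw '[2.4,2.4,2.4]'

```text
time_s: 24.75
position: [0.4985, -0.2018, 0.0505]
tool_rot: [[0.011, -0.995, -0.095], [-0.009, -0.095, 0.995], [-1.0, -0.011, -0.01]]
ft_force: [-10.3, 4.9, 27.6]
grip_width: 0.0266
```

```bash
python3 -c "
from h import *
s=st()"
```

```text
t24.75 P [ 498.5 -201.8   50.5] yaw_y -174.6 down [ 0.011 -0.009 -1.   ] q [-34.6  31.9  91.3  -0.   56.  139.9] F [-10.3   4.9  27.6] w 26.6
```

Call:
play_rows --travel '[[0,0,0.1],[0,0,0]]' --rotation '[[0.006,0.008,0],[0,0,0]]' --claw '[2.4,2.4]'

```text
time_s: 24.92
position: [0.4987, -0.202, 0.0532]
tool_rot: [[0.006, -0.995, -0.095], [-0.004, -0.095, 0.995], [-1.0, -0.005, -0.005]]
ft_force: [0.7, 0.0, -4.7]
grip_width: 0.0264
```

```bash
python3 -c "
from h import *
s=st()"
```

```text
t24.92 P [ 498.7 -202.    53.2] yaw_y -174.5 down [ 0.006 -0.004 -1.   ] q [-34.7  31.8  90.8  -0.   57.  139.9] F [ 0.7  0.  -4.7] w 26.4
```

Call:
play_rows --travel '[[-0.1,0,-0.25],[0,0,-0.05],[0,0,0]]' --rotation '[[0.003,0.005,0],[0,0,0],[0,0,0]]' --claw '[2.4,2.4,2.4]'

```text
time_s: 25.17
position: [0.498, -0.2021, 0.0507]
tool_rot: [[0.001, -0.995, -0.095], [-0.002, -0.095, 0.995], [-1.0, -0.001, -0.002]]
ft_force: [-1.7, 2.4, 2.8]
grip_width: 0.0266
```

```bash
python3 -c "
from h import *
s=st()"
```

```text
t25.17 P [ 498.  -202.1   50.7] yaw_y -174.5 down [ 0.001 -0.002 -1.   ] q [-34.7  32.1  90.8  -0.   57.  139.9] F [-1.7  2.4  2.8] w 26.6
```

Light contact; release and rise.

Call:
play_rows --travel '[[0,0,0],[0,0,0],[0,0,0],[0,0,0],[0,0,1.0],[0,0,2.0],[0,0,3.0],[0,0,3.0],[0,0,3.0],[0,0,3.0],[0,0,0]]' --rotation '[[0,0,0],[0,0,0],[0,0,0],[0,0,0],[0,0,0],[0,0,0],[0,0,0],[0,0,0],[0,0,0],[0,0,0],[0,0,0]]' --claw '[4.6,4.6,4.6,4.6,4.6,4.6,4.6,4.6,4.6,4.6,4.6]'

```text
time_s: 26.08
position: [0.4965, -0.2016, 0.2083]
tool_rot: [[-0.001, -0.996, -0.094], [0.0, -0.094, 0.996], [-1.0, 0.001, 0.0]]
ft_force: [-0.9, -0.8, 0.1]
grip_width: 0.046
```

```bash
python3 -c "
from h import *
s=st(); snap('wrist','w25');im,_=snap('scene','s25'); crop(im,110,140,310,290,4,'s25c')
from flag import flag; print(flag(im))"
```

```text
t26.08 P [ 496.5 -201.6  208.3] yaw_y -174.6 down [-0.001  0.    -1.   ] q [-34.7  21.5  78.9  -0.   79.8 139.8] F [-0.9 -0.8  0.1] w 46.0
(np.float64(160.43722374487757), np.float64(256.8172321305559), np.float64(857.5376804530331))
```

View pics/w25.png

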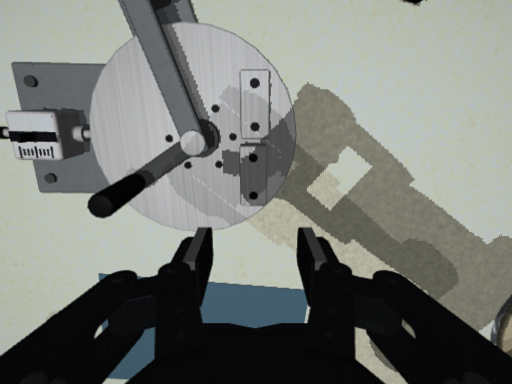

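View pics/s25c.png

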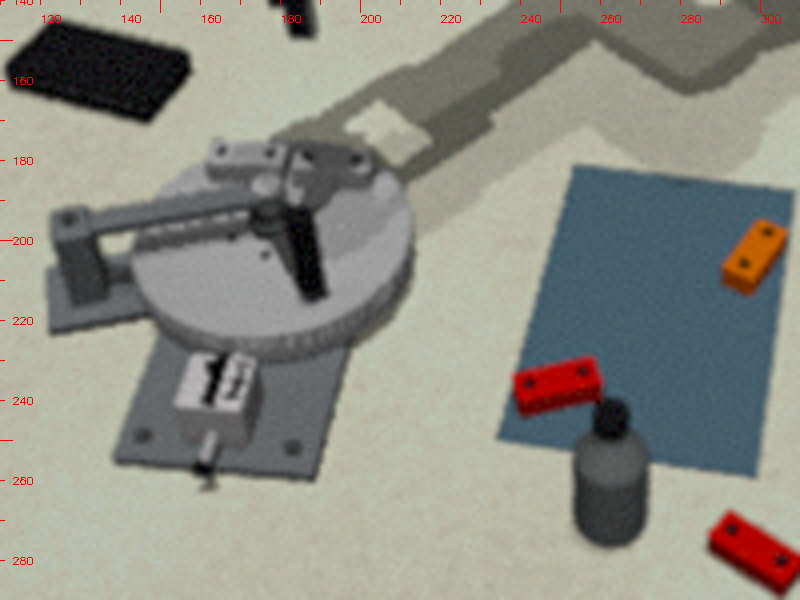

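```bash
python3 -c "
from h import *
im=cv2.imread('pics/w25.png'); crop(im,80,15,300,235,3.5,'w25c'); crop(im,0,50,110,200,5,'w25d')"
```

```text
(no output)
```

View pics/w25c.png

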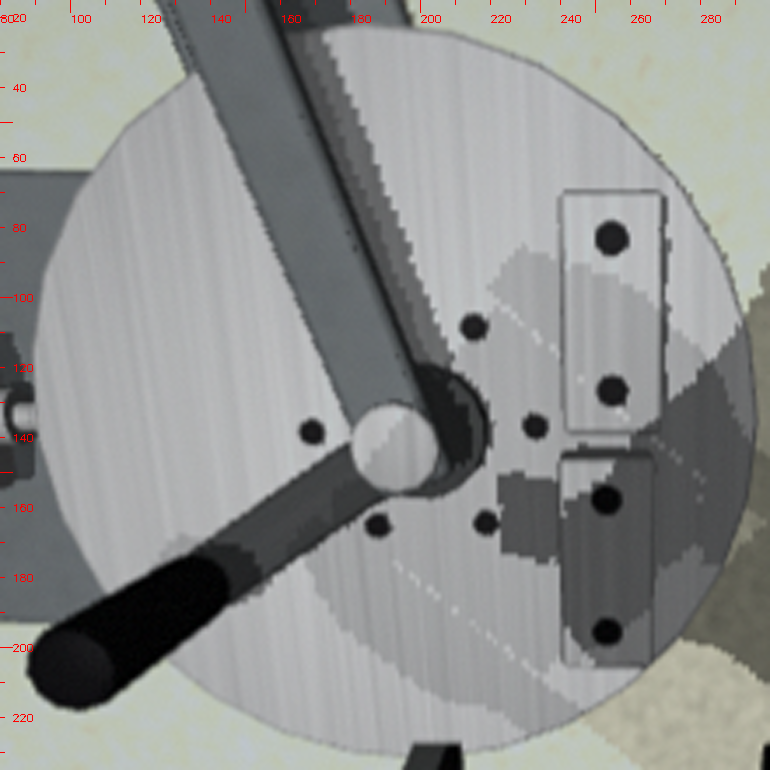

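View pics/w25d.png

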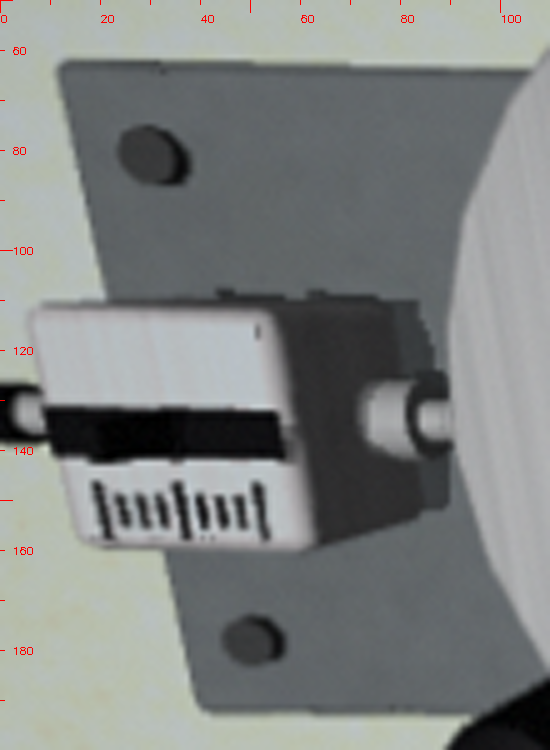

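```bash
python3 -c "
from ana import *
ci=env.camera_info('wrist')
c=lambda x0,y0,s,L:[(x0+(a+.5)/s-.5,y0+(b+.5)/s-.5) for a,b in L]
B=bp('wrist',c(0,50,5,[(60,62),(205,712)]),[.006]*2,ci)
ana(ci,c(80,15,3.5,[(385,27),(455,35),(545,68),(715,235),(750,330),(752,420),(720,540),(650,640),(560,708),(470,745),(380,752),(290,735),(200,690),(65,520),(40,430),(37,350),(48,265),(85,185),(130,125),(185,80)]),c(80,15,3.5,[(312,432),(474,326),(535,426),(486,523),(378,525)]),np.array([.7245,-.218]))
pl=bp('wrist',c(80,15,3.5,[(28,414)])+c(0,50,5,[(15,410)]),[.025]*2,ci);print(pl,np.degrees(np.arctan2(*(pl[1]-pl[0])[[1,0]])))
print('nut',bp('wrist',c(80,15,3.5,[(396,447)]),[.089],ci),'knob',bp('wrist',c(80,15,3.5,[(70,665)]),[.13],ci))
cs=bp('wrist',c(80,15,3.5,[(562,191),(664,191),(664,432),(565,432),(561,455),(654,455),(654,663),(561,665)]),[.067]*8,ci)
A=np.array([.5565,-.2325]);t=np.radians(4.8);F=np.array([[np.cos(t),np.sin(t)],[-np.sin(t),np.cos(t)]])
for p in cs: f=F@(p[:2]-A); print(np.round(f*1000,1),'from disc c %.1f'%(np.hypot(f[0]-.008,f[1])*1000))
"
```

```text
disc [ 0.5612 -0.2335  0.1058] [-0.5  0.1  0.6  2.2  2.6  0.7 -1.7 -3.5 -3.1 -0.2  1.3  2.4  2.7  0.5
 -0.5 -1.2 -0.5 -0.9 -0.6 -0.6]
bolts [ 0.5529 -0.2336  0.0335]
[np.float64(7.2), np.float64(-113.4), np.float64(-173.4), np.float64(126.6), np.float64(67.3)]
ecc [8.38601768 0.13380425] 0.9141130380110772
gauge dir 0.17235672824927814 5.202443126129951
[[ 0.68024919 -0.22357877  0.025     ]
 [ 0.77109425 -0.21610023  0.025     ]] 4.706087176669559
nut [[ 0.552414   -0.23418097  0.089     ]] knob [[ 0.61689231 -0.18371713  0.13      ]]
[-46.2 -64.8] from disc c 84.5
[-72.7 -65.1] from disc c 103.7
[-74.3  -3.2] from disc c 82.3
[-46.8  -2.9] from disc c 54.8
[-45.6   3.5] from disc c 53.7
[-71.6   3.3] from disc c 79.7
[-73.1  65.2] from disc c 104.0
[-45.3  66.1] from disc c 84.9
```

Call:
play_rows --travel '[[-0.1,1.7,0.1],[-0.1,1.7,0.1],[-0.1,1.7,0.1],[-0.1,1.7,0.1],[-0.1,1.7,0.1],[-0.1,1.7,0.1],[-0.1,1.7,0.1],[-0.1,1.7,0.1],[-0.1,1.7,0.1],[-0.1,1.7,0.1],[-0.1,1.7,0.1],[-0.1,1.7,0.1]]' --rotation '[[0,0,0.124],[0,0,0.124],[0,0,0.124],[0,0,0.124],[0,0,0.124],[0,0,0.124],[0,0,0.124],[0,0,0.124],[0,0,0.124],[0,0,0.124],[0,0,0.124],[0,0,0.124]]' --claw '[3.0,2.0,1.0,0,0,0,0,0,0,0,0,0]'

```text
time_s: 27.18
position: [0.4748, 0.0116, 0.2009]
tool_rot: [[-0.033, 0.025, -0.999], [-0.014, -1.0, -0.025], [-0.999, 0.013, 0.034]]
ft_force: [0.4, 0.2, 0.5]
grip_width: 0.0004
```

Call:
play_rows --travel '[[-0.1,1.7,0.1],[-0.1,1.7,0.1],[-0.1,1.7,0.1],[-0.1,1.7,0.1],[-0.1,1.7,0.1],[-0.1,1.7,0.1],[-0.1,1.7,0.1],[-0.1,1.7,0.1],[-0.1,1.7,0.1],[-0.1,1.7,0.1],[-0.1,1.7,0.1],[-0.1,1.7,0.1]]' --rotation '[[0,0,0.124],[0,0,0.124],[0,0,0.124],[0,0,0.124],[0,0,0.124],[0,0,0.124],[0,0,0.124],[0,0,0.124],[0,0,0.124],[0,0,0.124],[0,0,0.124],[0,0,0.124]]' --claw '[0,0,0,0,0,0,0,0,0,0,0,0]'

```text
time_s: 28.18
position: [0.4533, 0.2256, 0.1978]
tool_rot: [[-0.012, 0.999, -0.045], [-0.055, -0.046, -0.997], [-0.998, -0.01, 0.056]]
ft_force: [0.4, -0.4, 0.2]
grip_width: 0.0002
```

```bash
python3 -c "
from h import *
s=st(); snap('wrist','w26')"
```

```text
t28.18 P [453.3 225.6 197.8] yaw_y -2.6 down [-0.012 -0.055 -0.998] q [14.5 20.  83.1 -3.  78.4 17.8] F [ 0.4 -0.4  0.2] w 0.2
```

View pics/w26.png

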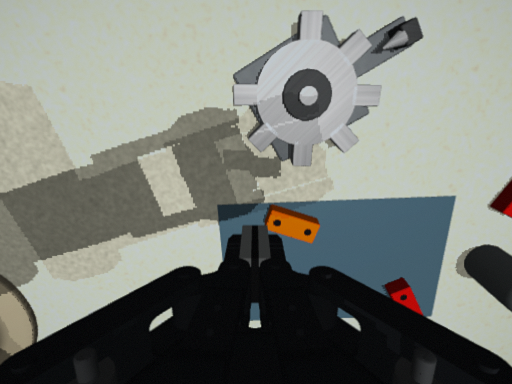

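```bash
python3 -c "
from h import *
im=cv2.imread('pics/w26.png'); crop(im,225,0,435,175,3.8,'w26c')"
```

```text
(no output)
```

View pics/w26c.png

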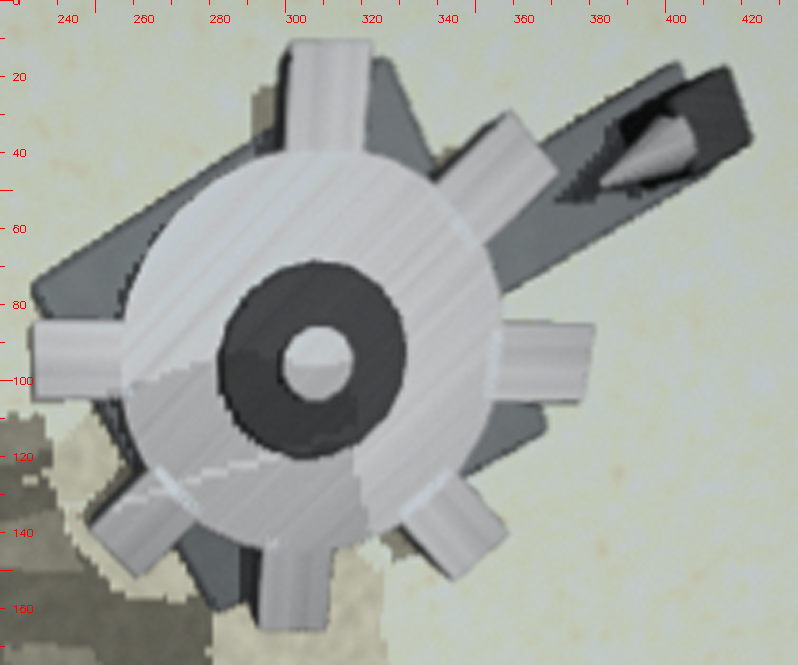

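```bash
cat > wh.py <<'E'
from h import *
def wheel(ci,tips,tip,nut):
    T=bp('wrist',tips,[.042]*len(tips),ci)[:,:2]
    q=least_squares(lambda v:np.hypot(T[:,0]-v[0],T[:,1]-v[1])-v[2],[.505,.294,.072]).x
    print('wheel c',np.round(q,4),'nut',np.round(bp('wrist',[nut],[.054],ci),4))
    a=np.degrees(np.arctan2(T[:,1]-q[1],T[:,0]-q[0]))%360; print('teeth',np.round(a,1))
    p=bp('wrist',[tip],[.034],ci)[0,:2]; pa=np.degrees(np.arctan2(*(p-q[:2])[::-1])); print('pointer',np.round(p,4),pa,np.hypot(*(p-q[:2])))
    m=np.degrees(np.angle(np.mean(np.exp(1j*np.radians(a*8)))))/8; print('mod45 %.2f'%(m%45), 'pointer mod45 %.2f'%(pa%45))
E
python3 -c "
from wh import *
ci=env.camera_info('wrist')
c=lambda x0,y0,s,L:[(x0+(a+.5)/s-.5,y0+(b+.5)/s-.5) for a,b in L]
wheel(ci,c(225,0,3.8,[(331,41),(533,143),(589,364),(481,556),(294,630),(114,549),(34,360)]),c(225,0,3.8,[(600,187)])[0],c(225,0,3.8,[(318,363)])[0])
"
```

```text
wheel c [0.504  0.2977 0.0711] nut [[0.5039 0.2977 0.054 ]]
teeth [ 87.7  42.6 357.2 312.4 267.8 221.7 177.6]
pointer [0.5763 0.3361] 27.895050880063405 0.08187212591665766
mod45 42.43 pointer mod45 27.90
```

Call:
play_rows --travel '[[0.2,2.0,0],[0.2,2.0,0],[0.2,2.0,0],[0.2,2.0,0],[0.2,2.0,-1.0],[0.2,2.0,-1.0],[0,0,-2.0],[0,0,-2.0],[0,0,-2.0],[0,0,0]]' --rotation '[[0.028,-0.006,0.118],[0.028,-0.006,0.118],[0,0,0.118],[0,0,0.118],[0,0,0.118],[0,0,0.118],[0,0,0],[0,0,0],[0,0,0],[0,0,0]]' --claw '[0,0,0,0,0,0,0,0,0,0]'

```text
time_s: 29.07
position: [0.4595, 0.3518, 0.1028]
tool_rot: [[-0.012, 0.771, 0.636], [-0.008, 0.636, -0.772], [-1.0, -0.014, -0.002]]
ft_force: [-1.2, -0.6, -0.9]
grip_width: -0.0003
```

```bash
python3 -c "
from h import *
s=st(); snap('wrist','w27')"
```

```text
t29.07 P [459.5 351.8 102.8] yaw_y 39.5 down [-0.012 -0.008 -1.   ] q [ 25.8  31.8  80.   -0.1  69.  -13.7] F [-1.2 -0.6 -0.9] w -0.3
```

View pics/w27.png

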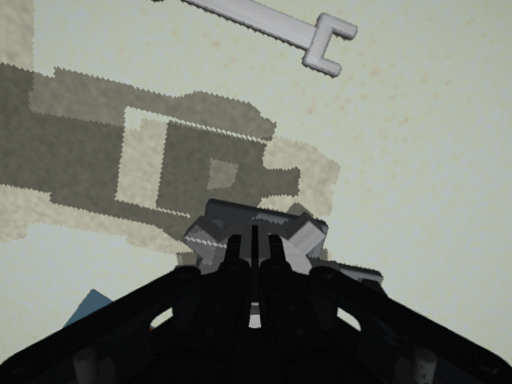

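Call:
play_rows --travel '[[0.5,-0.5,-1.5],[0,0,-1.5],[0,0,-1.5],[0,0,0]]' --rotation '[[0.008,-0.012,-0.02],[0,0,0],[0,0,0],[0,0,0]]' --claw '[0,0,0,0]'

```text
time_s: 29.45
position: [0.467, 0.3466, 0.0617]
tool_rot: [[0.006, 0.787, 0.617], [0.003, 0.617, -0.787], [-1.0, 0.007, 0.001]]
ft_force: [-0.5, -0.9, -0.3]
grip_width: 0.0001
```

```bash
cat >> wh.py <<'E'
C=np.array([.5045,.296])
def pol():
    s=st(); d=s['position'][:2]-C; print('polar r %.1f ang %.1f'%(np.hypot(*d)*1000,np.degrees(np.arctan2(d[1],d[0]))))
def warc(step,n,R=.064):
    s=env.observe(); cur=s['position'][:2]-C; a=np.degrees(np.arctan2(cur[1],cur[0])); o=[]
    for i in range(n):
        b=np.radians(a+step*(i+1)); t=R*np.array([np.cos(b),np.sin(b)]); d=(t-cur)*100; cur=t; o.append([round(float(d[0]),2),round(float(d[1]),2)])
    print(o)
E
python3 -c "
from wh import *
pol(); snap('wrist','w28')"
```

```text
t29.45 P [467.  346.6  61.7] yaw_y 38.1 down [ 0.006  0.003 -1.   ] q [ 24.9  34.5  83.    0.   62.1 -13.2] F [-0.5 -0.9 -0.3] w 0.1
polar r 63.0 ang 126.5
```

View pics/w28.png

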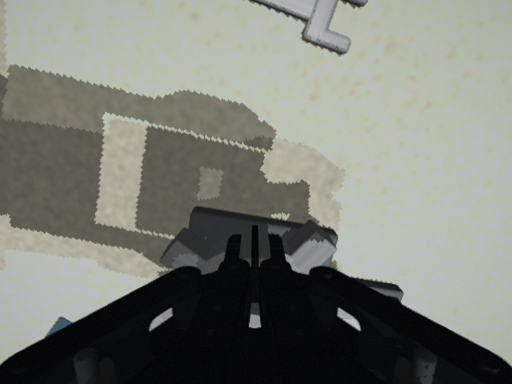

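Call:
play_rows --travel '[[-0.4,-0.2,0],[0,0,-1.2],[0,0,-1.2],[0,0,-0.6],[0,0,0]]' --rotation '[[0,0,0],[0,0,0],[0,0,0],[0,0,0],[0,0,0]]' --claw '[0,0,0,0,0]'

```text
time_s: 29.92
position: [0.4658, 0.3457, 0.0397]
tool_rot: [[0.018, 0.787, 0.616], [0.009, 0.616, -0.788], [-1.0, 0.019, 0.004]]
ft_force: [0.3, -0.0, -0.4]
grip_width: -0.0002
```

```bash
python3 -c "
from wh import *
pol(); warc(-6,12); im,_=snap('scene','s28'); crop(im,300,160,400,260,6,'s28c')"
```

```text
t29.92 P [465.8 345.7  39.7] yaw_y 38.1 down [ 0.018  0.009 -1.   ] q [ 24.9  35.8  85.    0.   58.  -13.2] F [ 0.3 -0.  -0.4] w -0.2
polar r 63.0 ang 127.9
[[0.49, 0.46], [0.59, 0.32], [0.62, 0.26], [0.64, 0.2], [0.66, 0.13], [0.67, 0.06], [0.67, -0.01], [0.66, -0.08], [0.65, -0.15], [0.63, -0.22], [0.61, -0.28], [0.57, -0.35]]
```

View pics/s28c.png

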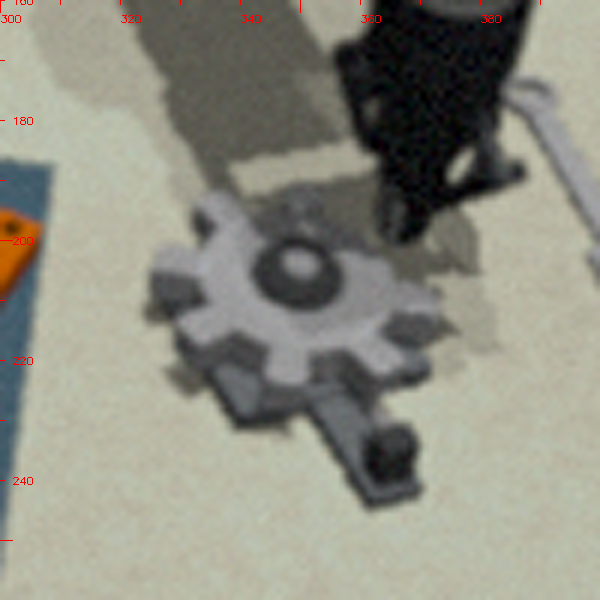

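Call:
play_rows --travel '[[-0.3,-0.1,-0.7],[0,0,-0.6],[0,0,0]]' --rotation '[[-0.009,0.018,0],[0,0,0],[0,0,0]]' --claw '[0,0,0]'

```text
time_s: 30.22
position: [0.4636, 0.3452, 0.0287]
tool_rot: [[0.002, 0.787, 0.616], [0.001, 0.616, -0.787], [-1.0, 0.002, 0.001]]
ft_force: [-0.9, 0.1, 0.4]
grip_width: -0.0003
```

```bash
python3 -c "
from wh import *
pol(); warc(-6,12)"
```

```text
t30.22 P [463.6 345.2  28.7] yaw_y 38.1 down [ 0.002  0.001 -1.   ] q [ 25.   36.9  85.1  -0.   57.9 -13.1] F [-0.9  0.1  0.4] w -0.3
polar r 64.0 ang 129.7
[[0.54, 0.4], [0.58, 0.34], [0.61, 0.28], [0.63, 0.22], [0.65, 0.15], [0.67, 0.08], [0.67, 0.01], [0.67, -0.06], [0.66, -0.13], [0.64, -0.2], [0.62, -0.26], [0.58, -0.33]]
```

Call:
play_rows --travel '[[0.54,0.4,0],[0.58,0.34,0],[0.61,0.28,0],[0.63,0.22,0],[0.65,0.15,0],[0.67,0.08,0],[0.67,0.01,0],[0.67,-0.06,0],[0.66,-0.13,0],[0.64,-0.2,0]]' --rotation '[[0,0,-0.1],[0,0,-0.1],[0,0,-0.1],[0,0,-0.1],[0,0,-0.1],[0,0,-0.1],[0,0,-0.1],[0,0,-0.1],[0,0,-0.1],[0,0,-0.1]]' --claw '[0,0,0,0,0,0,0,0,0,0]'

```text
time_s: 31.05
position: [0.5246, 0.3583, 0.0288]
tool_rot: [[-0.008, 0.929, -0.37], [0.002, -0.37, -0.929], [-1.0, -0.009, 0.001]]
ft_force: [-2.0, 1.8, 0.2]
grip_width: 0.0003
```

```bash
python3 -c "
from wh import *
pol(); warc(-6,8);snap('wrist','w29'); im,_=snap('scene','s29'); crop(im,300,160,400,260,6,'s29c')"
```

```text
t31.05 P [524.6 358.3  28.8] yaw_y -21.7 down [-0.008  0.002 -1.   ] q [23.5 41.5 74.6  0.4 64.4 45.1] F [-2.   1.8  0.2] w 0.3
polar r 65.5 ang 72.2
[[0.58, -0.38], [0.6, -0.3], [0.56, -0.36], [0.52, -0.42], [0.47, -0.47], [0.42, -0.52], [0.37, -0.56], [0.31, -0.6]]
```

View pics/w29.png

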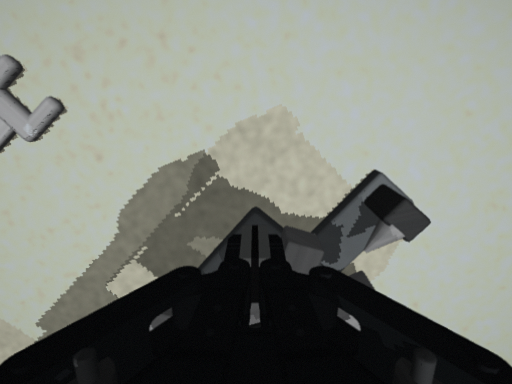

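View pics/s29c.png

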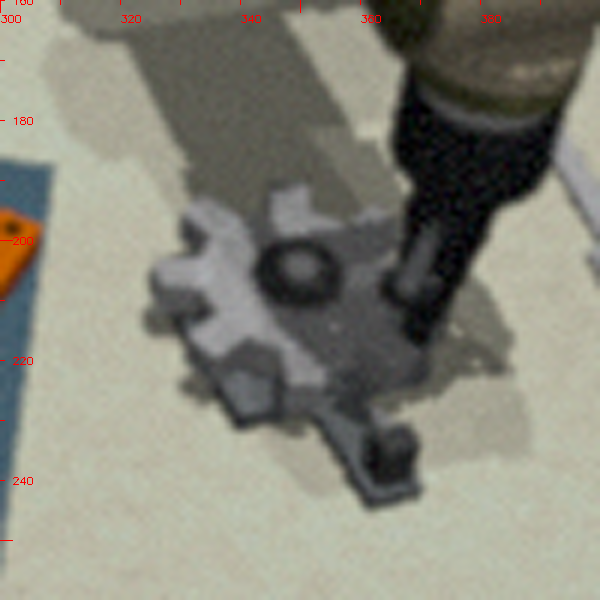

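```bash
python3 -c "
from wh import *
warc(-6,9,.062)"
```

```text
[[0.5, -0.54], [0.57, -0.3], [0.54, -0.36], [0.5, -0.41], [0.45, -0.46], [0.4, -0.51], [0.35, -0.55], [0.29, -0.58], [0.23, -0.61]]
```

Call:
play_rows --travel '[[0.55,-0.42,0],[0.57,-0.38,0],[0.54,-0.36,0],[0.5,-0.41,0],[0.45,-0.46,0],[0.4,-0.51,0],[0.35,-0.55,0]]' --rotation '[[0,0,-0.1],[0,0,-0.1],[0,0,-0.1],[0,0,-0.1],[0,0,-0.1],[0,0,-0.1],[0,0,-0.1]]' --claw '[0,0,0,0,0,0,0]'

```text
time_s: 31.73
position: [0.5579, 0.3317, 0.0292]
tool_rot: [[0.001, 0.476, -0.88], [0.014, -0.88, -0.476], [-1.0, -0.011, -0.007]]
ft_force: [1.6, 4.2, -1.9]
grip_width: 0.0
```

```bash
python3 -c "
from wh import *
pol(); warc(-4,5,.062);snap('wrist','w30'); im,_=snap('scene','s30'); crop(im,300,160,400,260,6,'s30c')"
```

```text
t31.73 P [557.9 331.7  29.2] yaw_y -61.6 down [ 0.001  0.014 -1.   ] q [20.  42.3 72.6  0.8 64.8 81.3] F [ 1.6  4.2 -1.9] w 0.0
polar r 64.2 ang 33.7
[[0.04, -0.49], [0.2, -0.38], [0.17, -0.4], [0.15, -0.41], [0.12, -0.42]]
```

View pics/w30.png

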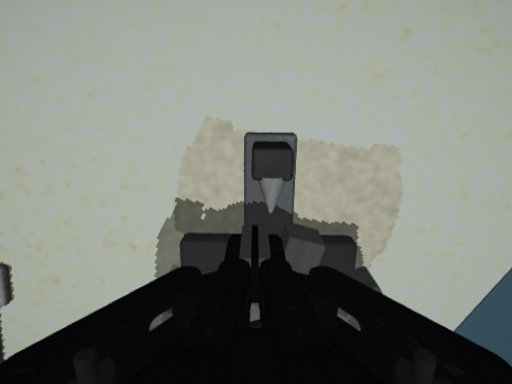

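View pics/s30c.png

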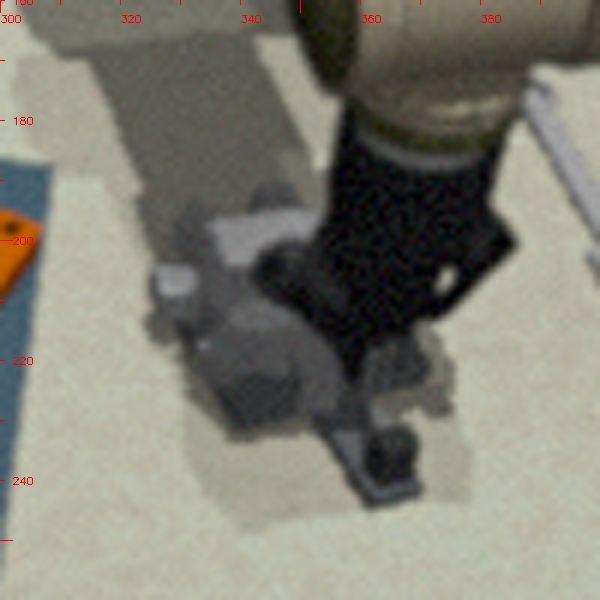

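Call:
play_rows --travel '[[0.12,-0.5,0],[0.2,-0.42,0],[0.17,-0.42,0],[0.15,-0.42,0],[0,0,0]]' --rotation '[[-0.014,0,-0.07],[0,0,-0.07],[0,0,-0.07],[0,0,-0.07],[0,0,0]]' --claw '[0,0,0,0,0]'

```text
time_s: 32.25
position: [0.5639, 0.3155, 0.0296]
tool_rot: [[0.004, 0.235, -0.972], [0.0, -0.972, -0.235], [-1.0, 0.001, -0.004]]
ft_force: [0.1, 0.4, 0.2]
grip_width: -0.0001
```

```bash
python3 -c "
from wh import *
pol(); warc(-4,5,.062);im,ci=snap('wrist','w31')
crop(im,150,110,400,310,3,'w31c')"
```

```text
t32.25 P [563.9 315.5  29.6] yaw_y -76.4 down [ 0.004  0.    -1.   ] q [18.8 42.1 72.9 -0.1 64.8 95.2] F [0.1 0.4 0.2] w -0.1
polar r 62.5 ang 18.2
[[0.07, -0.43], [0.09, -0.42], [0.06, -0.43], [0.03, -0.43], [0.0, -0.43]]
```

View pics/w31c.png

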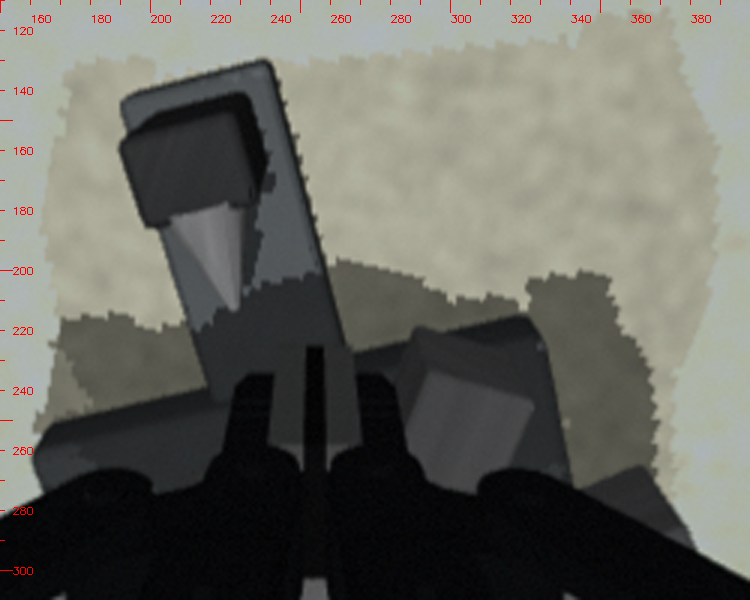

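```bash
python3 -c "
from wh import *
ci=env.camera_info('wrist')
T=bp('wrist',[(310,238.7)],[.042],ci)[0,:2]; p=bp('wrist',[(228.5,213)],[.034],ci)[0,:2]
for c in (C,np.array([.504,.2977])):
  for v in (T,p): d=v-c; print(np.round(v,4),np.hypot(*d),np.degrees(np.arctan2(d[1],d[0])))
"
```

```text
[0.5764 0.2897] 0.07215703286242948 -5.016265900836675
[0.5769 0.3327] 0.08119395501797681 26.853116648315737
[0.5764 0.2897] 0.0728224532607427 -6.314394668355384
[0.5769 0.3327] 0.08089091141657112 25.618766072226865
```

Call:
play_rows --travel '[[0.08,-0.42,0],[0.08,-0.42,0],[0.05,-0.35,0],[0,0,0]]' --rotation '[[0,0.004,-0.07],[0,0,-0.07],[0,0,-0.05],[0,0,0]]' --claw '[0,0,0,0]'

```text
time_s: 32.63
position: [0.5661, 0.3062, 0.0298]
tool_rot: [[0.004, 0.066, -0.998], [0.002, -0.998, -0.066], [-1.0, -0.002, -0.004]]
ft_force: [1.7, -1.5, 0.5]
grip_width: 0.0002
```

```bash
python3 -c "
from wh import *
pol(); im,ci=snap('wrist','w32')
crop(im,150,110,400,310,3,'w32c')"
```

```text
t32.63 P [566.1 306.2  29.8] yaw_y -86.2 down [ 0.004  0.002 -1.   ] q [ 17.9  41.9  73.4   0.   64.5 104.1] F [ 1.7 -1.5  0.5] w 0.2
polar r 62.4 ang 9.4
```

View pics/w32c.png

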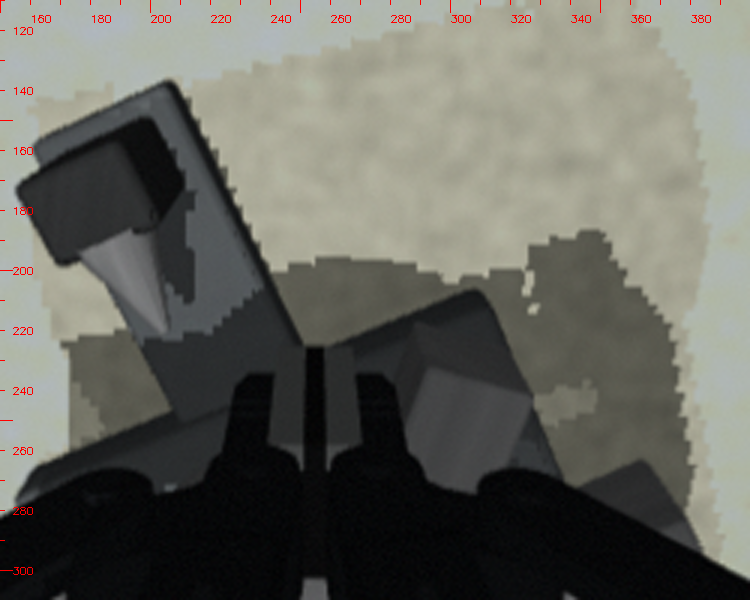

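```bash
python3 -c "
from wh import *
ci=env.camera_info('wrist')
T=bp('wrist',[(150+481/3-.3,110+383/3-.3)],[.042],ci)[0,:2]; p=bp('wrist',[(150+166/3-.3,110+333/3-.3)],[.034],ci)[0,:2]
for c in (C,np.array([.504,.2977])):
  for v in (T,p): d=v-c; print(np.round(v,4),np.hypot(*d),np.degrees(np.arctan2(d[1],d[0])))
"
```

```text
[0.5749 0.2783] 0.07260582264427382 -14.133586339119566
[0.5769 0.3327] 0.08113722624209893 26.895109890889962
[0.5749 0.2783] 0.07352164678755725 -15.323239927972002
[0.5769 0.3327] 0.08083291396205115 25.660041088985178
```

Call:
play_rows --travel '[[0.0,-0.42,0],[0,0,0]]' --rotation '[[0,0.004,-0.06],[0,0,0]]' --claw '[0,0]'

```text
time_s: 32.85
position: [0.5666, 0.3028, 0.03]
tool_rot: [[0.002, 0.017, -1.0], [0.002, -1.0, -0.017], [-1.0, -0.002, -0.002]]
ft_force: [2.1, -1.5, -0.6]
grip_width: -0.0002
```

```bash
python3 -c "
from wh import *
pol(); im,ci=snap('wrist','w33')
crop(im,150,110,400,310,3,'w33c')"
```

```text
t32.85 P [566.6 302.8  30. ] yaw_y -89.1 down [ 0.002  0.002 -1.   ] q [1.760e+01 4.180e+01 7.350e+01 1.000e-01 6.450e+01 1.066e+02] F [ 2.1 -1.5 -0.6] w -0.2
polar r 62.4 ang 6.3
```

View pics/w33c.png

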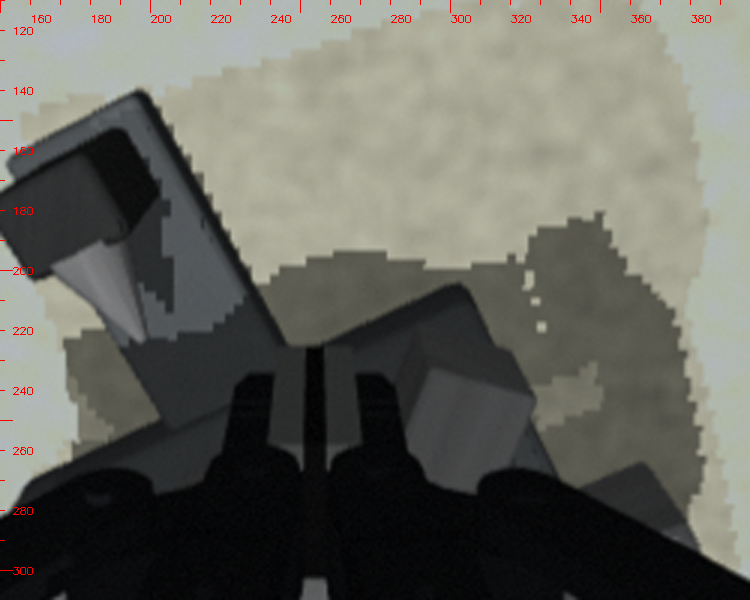

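Call:
play_rows --travel '[[0,0.3,0],[0,0,1.0],[0,0,2.0],[0,0,3.0],[-1.0,0,3.0],[-1.5,0,3.0],[-2.0,0,3.0],[-2.0,0,2.0],[-2.0,0,0],[-1.5,0,0],[0,0,0]]' --rotation '[[0,0,0],[0,0,0],[0,0,0],[0,0,0],[0,0,0],[0,0,0],[0,0,0],[0,0,0],[0,0,0],[0,0,0],[0,0,0]]' --claw '[0,0,0,0,0,0,0,0,0,0,0]'

```text
time_s: 33.82
position: [0.4554, 0.3094, 0.2086]
tool_rot: [[-0.007, 0.054, -0.998], [0.001, -0.999, -0.054], [-1.0, -0.002, 0.007]]
ft_force: [1.5, 0.9, 0.1]
grip_width: 0.0001
```

```bash
python3 -c "
from wh import *
pol(); im,ci=snap('wrist','w34')"
```

```text
t33.82 P [455.4 309.4 208.6] yaw_y -86.9 down [-0.007  0.001 -1.   ] q [ 21.8  23.   76.3   0.2  81.  108.6] F [1.5 0.9 0.1] w 0.1
polar r 50.9 ang 164.8
```

View pics/w34.png

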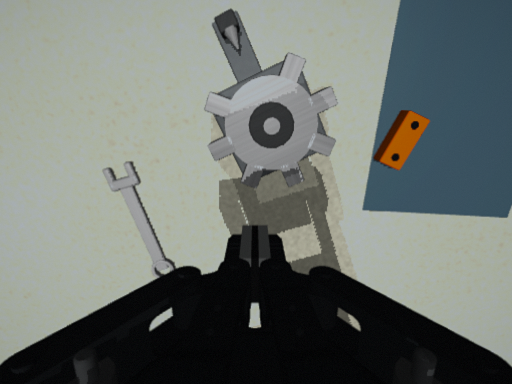

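```bash
python3 -c "
from h import *
im=cv2.imread('pics/w34.png'); crop(im,195,0,350,195,4,'w34c')"
```

```text
(no output)
```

View pics/w34c.png

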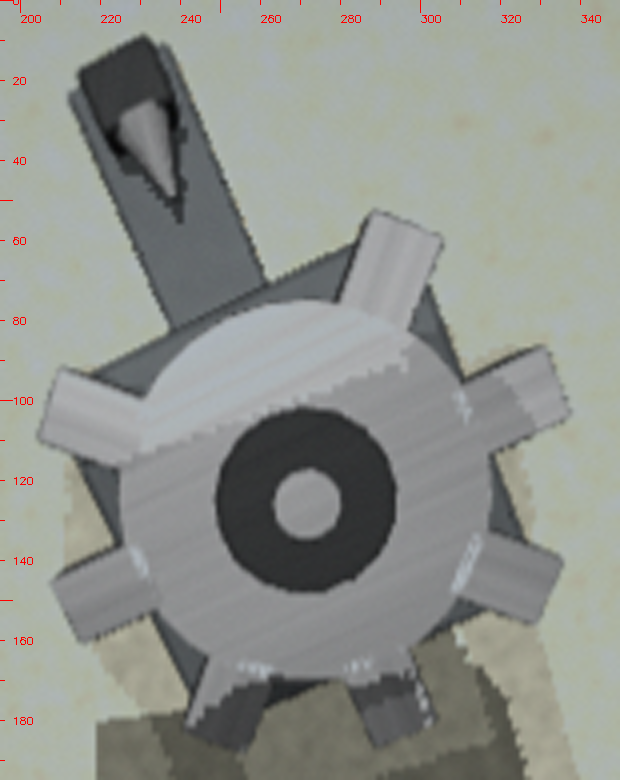

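```bash
python3 -c "
from wh import *
ci=env.camera_info('wrist')
c=lambda x0,y0,s,L:[(x0+(a+.5)/s-.5,y0+(b+.5)/s-.5) for a,b in L]
wheel(ci,c(195,0,4,[(408,225),(558,378),(548,593),(406,735),(219,738),(67,611),(50,402)]),c(195,0,4,[(173,196)])[0],c(195,0,4,[(308,502)])[0])
"
```

```text
wheel c [0.5067 0.2943 0.0709] nut [[0.507  0.2944 0.054 ]]
teeth [343.1 298.4 252.4 207.4 163.6 117.9  72.8]
pointer [0.5789 0.3327] 27.955427102987656 0.08173303711541723
mod45 27.94 pointer mod45 27.96
```

```bash
python3 -c "
from flag import *
im,_=snap('scene','s35'); print(flag(im)); t,_=snap('top','t35'); crop(im,100,130,420,300,2.5,'s35c'); crop(t,30,100,370,290,2.3,'t35c')"
```

```text
(np.float64(160.44494028569477), np.float64(256.8287917436088), np.float64(961.8098900360942))
```

View pics/s35c.png

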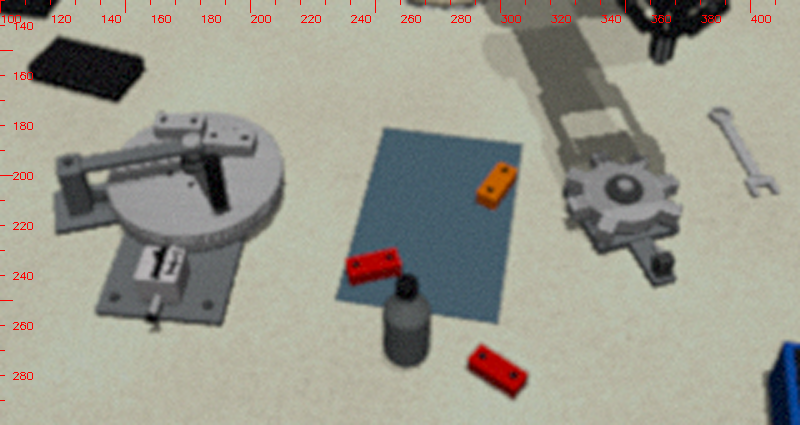

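View pics/t35c.png

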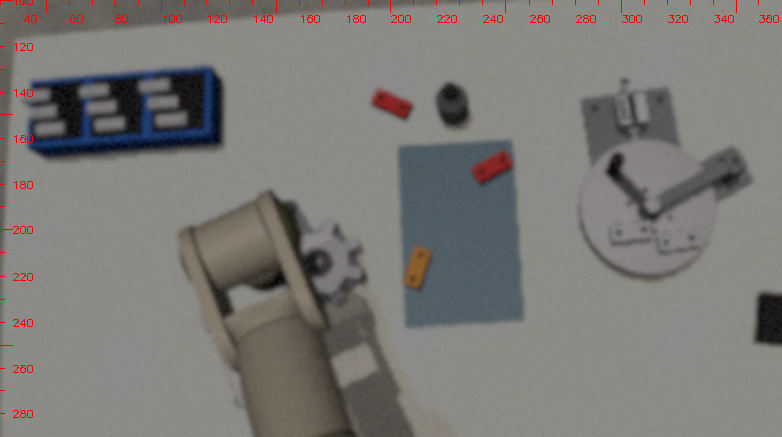

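```bash
python3 -c "
from h import *
a=cv2.imread('pics/s25.png');b=cv2.imread('pics/s35.png');t=cv2.imread('pics/t35.png')
crop(a,145,160,225,230,4.8,'x1');crop(b,145,160,225,230,4.8,'x2');crop(t,275,155,345,225,5.5,'x3')
cv2.imwrite('pics/x12.png',np.hstack([cv2.imread('pics/x1.png'),cv2.imread('pics/x2.png')]))"
```

```text
(no output)
```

View pics/x12.png

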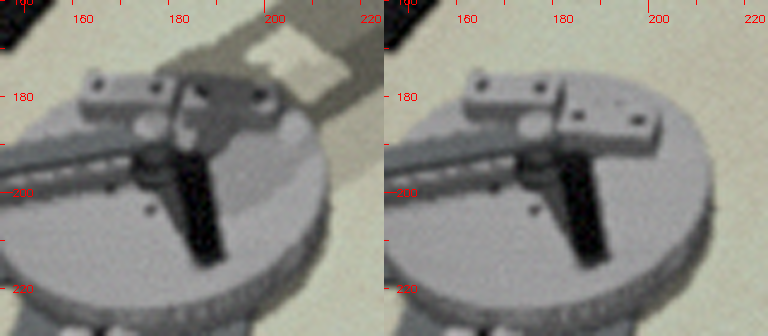

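View pics/x3.png

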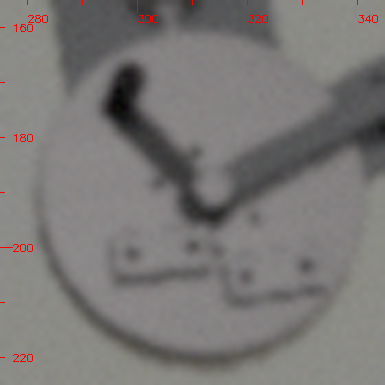

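```bash
python3 -c "
from h import *
A=np.array([.5565,-.2325]);t=np.radians(4.8);F=np.array([[np.cos(t),np.sin(t)],[-np.sin(t),np.cos(t)]])
for n,L in (('scene',[(185,183.6),(197.5,184.6),(165.2,177.3),(177.3,178)]),('top',[(298.6,200.6),(309.7,199.5),(319.5,204.5),(330.3,203)])):
    P=bp(n,L,[.067]*4,None)
    for p in P: print(n,np.round(p[:2]*1000,1),'fix',np.round(F@(p[:2]-A)*1000,1))
"
```

```text
scene [ 524.9 -218.4] fix [-30.3  16.7]
scene [ 522.4 -178.1] fix [-29.5  57.1]
scene [ 507.7 -290.6] fix [-53.5 -53.8]
scene [ 504.1 -250.9] fix [-53.8 -14. ]
top [ 519.8 -179.4] fix [-32.2  56. ]
top [ 521.2 -219.5] fix [-34.1  15.9]
top [ 500.8 -253.1] fix [-57.2 -15.8]
top [ 503.7 -292.5] fix [-57.6 -55.4]
```

Call:
play_rows --travel '[[0.2,-2.2,0.2],[0.2,-2.2,0.2],[0.2,-2.2,0.2],[0.2,-2.2,0.2],[0.2,-2.2,0.2],[0.2,-2.2,0.2],[0.2,-2.2,0.2],[0.2,-2.2,0.2],[0.2,-2.2,0.2],[0.2,-2.2,0.2],[0.2,-2.2,0.2],[0.2,-2.2,0.2]]' --rotation '[[0,0,-0.07],[0,0,-0.07],[0,0,-0.07],[0,0,-0.07],[0,0,-0.07],[0,0,-0.07],[0,0,-0.07],[0,0,-0.07],[0,0,-0.07],[0,0,-0.07],[0,0,-0.07],[0,0,-0.07]]' --claw '[0,1.0,2.0,3.0,4.6,4.6,4.6,4.6,4.6,4.6,4.6,4.6]'

```text
time_s: 34.97
position: [0.4907, 0.033, 0.2238]
tool_rot: [[-0.019, -0.73, -0.684], [0.011, -0.684, 0.73], [-1.0, 0.006, 0.021]]
ft_force: [-0.2, -0.0, -0.1]
grip_width: 0.0462
```

Call:
play_rows --travel '[[0.2,-2.2,0.2],[0.2,-2.2,0.2],[0.2,-2.2,0.2],[0.2,-2.2,0.2],[0.2,-2.2,0.2],[0.2,-2.2,0.2],[0.2,-2.2,0.2],[0.2,-2.2,0.2],[0.2,-2.2,0.2],[0.2,-2.2,0.2],[0.2,-2.0,0.2],[0,0,0]]' --rotation '[[0,0,-0.06],[0,0,-0.06],[0,0,-0.06],[0,0,-0.06],[0,0,-0.06],[0,0,-0.06],[0,0,-0.06],[0,0,-0.06],[0,0,-0.06],[0,0,-0.06],[0,0,-0.06],[0,0,0]]' --claw '[4.6,4.6,4.6,4.6,4.6,4.6,4.6,4.6,4.6,4.6,4.6,4.6]'

```text
time_s: 35.97
position: [0.5189, -0.2326, 0.238]
tool_rot: [[-0.018, -0.998, -0.052], [0.031, -0.053, 0.998], [-0.999, 0.017, 0.032]]
ft_force: [-0.2, 0.4, -1.0]
grip_width: 0.0462
```

```bash
python3 -c "
from h import *
s=st(); im,ci=snap('wrist','w36'); crop(im,80,15,320,235,3.3,'w36c')"
```

```text
t35.97 P [ 518.9 -232.6  238. ] yaw_y -177.0 down [-0.018  0.031 -0.999] q [-36.4  24.2  69.3   0.8  88.4 140.5] F [-0.2  0.4 -1. ] w 46.2
```

View pics/w36.png

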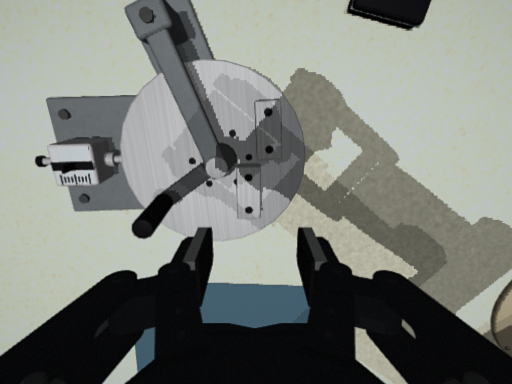

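View pics/w36c.png

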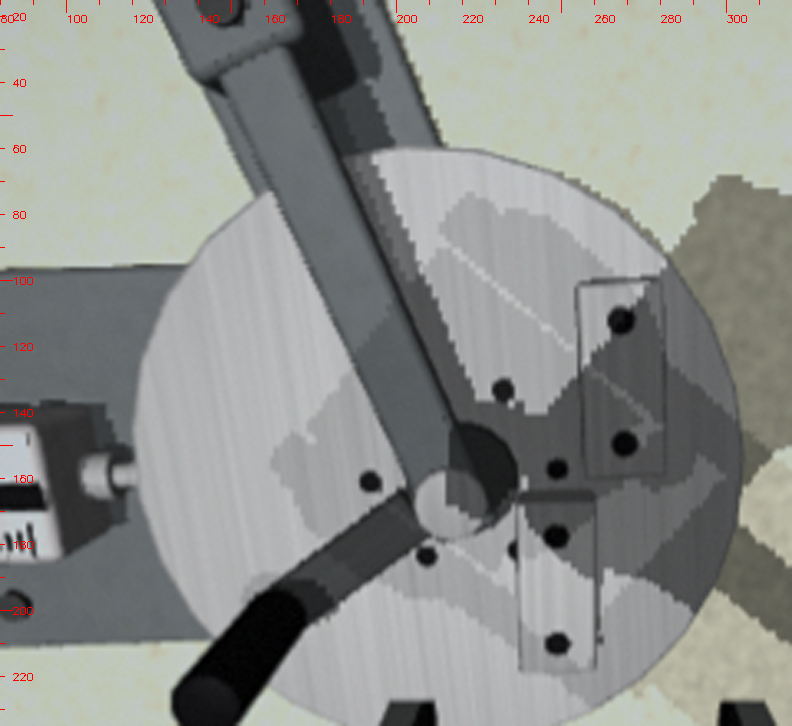

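```bash
python3 -c "
from h import *
ci=env.camera_info('wrist')
c=lambda L:[(80+(a+.5)/3.3-.5,15+(b+.5)/3.3-.5) for a,b in L]
b=bp('wrist',c([(371,481),(503,390),(557,468),(427,556)]),[.045]*4,ci)[:,:2]
q=least_squares(lambda v:np.hypot(b[:,0]-v[0],b[:,1]-v[1])-v[2],[.555,-.235,.034]).x; A=q[:2]; print(q,[round(np.degrees(np.arctan2(*(p-A)[::-1]))%60,1) for p in b])
k=bp('wrist',c([(205,705)]),[.13],ci)[0,:2]-A; print('knob',np.degrees(np.arctan2(k[1],k[0])))
pl=bp('wrist',c([(115,476),(0,493)]),[.025,.03],ci)
t=np.radians(4.8);F=np.array([[np.cos(t),np.sin(t)],[-np.sin(t),np.cos(t)]])
for p in bp('wrist',c([(517,500),(596,495),(596,670),(520,670),(575,286),(660,277),(664,473),(585,477)]),[.067]*8,ci)[:,:2]: print(np.round(F@(p-A)*1000,1))
"
```

```text
[ 0.55549294 -0.23242564  0.03378354] [np.float64(6.5), np.float64(7.3), np.float64(7.6), np.float64(7.1)]
knob 38.48989010896567
[-19.8   4.2]
[-46.8   3.4]
[-45.4  68.5]
[-17.8  67.5]
[-41.6 -64.8]
[-68.6 -66.7]
[-70.   -3.5]
[-43.2  -3. ]
```

```bash
python3 -c "
from rig import env
print(env.close_job(), env.observe()['time_s'])"
```

```text
the job is handed in; nothing more can be done
the job is handed in; nothing more can be done
```

The job is handed in with every part done, at about 36 s on the robot's clock.

- **Disc:** I gripped the knob and turned the disc clockwise to the far stop, confirmed with about 40 N against it. I then turned it back and let go with the knob at about 38° in world axes. The flag readings put top dead centre at 37.5–38.6°. If the bolt holes line up with the eccentric, which I assumed, the disc is about 2° past top dead centre. That costs under 0.01 mm of plunger travel. The flag reading did not change after the bars were laid.
- **Bars:** Only two bars were on the mat, and both now lie flat on the disc on the half away from the plunger. After I placed them, one was knocked about 2 cm towards the hub. I checked it again: its inner edge is about 18–20 mm on the far side of the axis. I left it there because it still meets the requirement.
- **Timing wheel:** I pushed it clockwise about 105°. The gap centre and the pointer measured 27.95° and 27.96°, so it is centred to roughly half a degree given how well I can read the pictures.
- **Other objects:** The last overview pictures showed the bottle, spanner, case, gauge and the red and orange look-alikes undisturbed, and the arm ended well clear of everything.

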